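Snap a square nut into a printed nut trap with reverse tweezers

TASK

Take the self-closing tweezers from the tool block, squeeze them open around the square nut in the orange tray and let them grip it; then push it down into the nut trap between the cheeks of the printed bracket until it has snapped level under both tongues, without pushing hard on the print. Touch the nut only with the tweezers, then let it go, hang the tweezers back in the slot of the tool block and leave everything else where it is.

Things in the scene. Friction and masses are not known exactly. Their poses are not given: they have to be found in the camera images.
- tweezers_grip (a point): Reverse (self-closing) tweezers, steel, red-brown fibre grips, 40 g, hung tips down in the tool block; sizes in mm. Point midway between the grip plates; z up the tweezers, y the squeeze line. Plates: 14 wide (x), from 18 below to 18 above the point, outer faces 30 apart at rest. Under each plate a finger guard reaches out to y +-25, top 22 below the point. Tail ends 42 above the point.
- tweezers_step (a point): Tweezers: middle of the jaw step, 72 under the grip point, same axes. Below it two jaw faces 6 tall, 8 wide (x), 2 thick, which part along y; shut, they are 10 apart. The step (11 wide, 5 deep on each jaw) lands on top of the nut between the faces: push the nut down through it. Under more than about 8 N the tweezers slide up between the fingers until the guards meet the fingertips.
- tweezers_guard (a point): Tweezers: midway between the guards, at their top. Spring, by width over the grip plates: 30 rest; 24 to 25 is a light hold (6 to 9 N a side), jaws shut or gripping the nut; below 23 (11 N) empty jaws part, below 19 (14 N) they let go of the nut; at 16.5 (15 N) the faces are about 20 apart: do not open them beyond 24. Let back to 24.5 they grip the nut with about 2 N.
- block: Grey tool block, two orange stripes, 70 (x) x 72 (y) x 62 high, fixed. Origin: centre of its underside. A slot 16 (x) x 24 (y) runs upright through its middle; the tweezers hang in it by their guards (4 thick) on the block's top, squeeze line along the block's y (either way round), grip point 88 above the block's origin.
- tray: Orange parts tray, 100 (x) x 84 (y), fixed, rim 9 high, wall 3, floor top 3 above the bench. Origin: centre of its underside.
- nut_center (a point): Square steel nut, 16 x 16 x 8 high, 10 bore, about 13 g, lying flat in the tray. The point is its centre, half-way up; x and y are square to its sides, z is up.
- bracket_base (a point): Cream printed clevis bracket, 80 (x) x 56 (y), stuck to a dark print bed, 186 square, top 27 above the bench, whose four corner springs give several mm under a push. Point: centre of the bracket's underside. Two cheeks at y +-22 to +-28, 64 long, tops 46 up; between them the trap, mouth 26 up. More than 22 N breaks the print off the bed.
- trap_floor (a point): Middle of the nut trap's floor, 16 under its mouth; axes as the bracket's. Pocket 17.5 square, 2.5 lead-in; notches 13 wide on both y sides out to the cheeks for the jaws, which part along y. Sprung tongues on both x sides meet the nut's underside 12 up, a sprung floor pad meets it 2.4 up; it snaps under the tongues near the bottom, at 8 to 14 N in all. Pressed down its centre is 4 up, at rest 5.
- caliper_center (a point): Bystander: steel caliper with a black display housing, 235 long, lying on the bench.
- scraper_grip (a point): Bystander: plate scraper with an orange handle, 200 long, lying on the bench.
- bowl_center (a point): Bystander: small cream printed bowl, 72 across, 30 high; its centre, half-way up.

How it is judged:
On the way, in this order (a step that is already met when the one before it is completed fails the run):
1. the tweezers alone hold the nut clear of the tray (z of nut_center in the frame of tray above 0.03 m and contact force between tweezers and nut above 0.5 N), for 0.2 s.
2. the nut is down in the trap, level and low enough to lie under both tongues (horizontal distance between nut_center and trap_floor below 0.002 m and z of nut_center in the frame of trap_floor below 0.0055 m and angle between nut_center's own z axis and vertical below 0.04 rad), for 0.2 s.
At the end, for the whole second after the job is handed in: The nut lies snapped in the trap under both tongues (centre within 2 mm of the trap's middle, no more than 5.5 mm above the trap's floor, tilted under 0.04 rad); the tweezers hang still and upright in the slot, guards on the top of the block (within 8 mm sideways, 3 mm in height, 0.12 rad) (all of step 2 and horizontal distance between tweezers_grip and block below 0.008 m and z of tweezers_grip in the frame of block between 0.085 and 0.091 m and angle between tweezers_grip's own z axis and vertical below 0.12 rad and linear speed of tweezers below 0.02 m/s); the robot touches nothing.
It fails at once if the print is pushed with more than 22 N (contact force between print_bed and anything else above 22 N).
It fails at once if the gripper's fingers touch the nut (contact force between the fingers and nut above 0.3 N).
It fails at once if the caliper is disturbed (moved over 20 mm) (distance of caliper_center from where it was at the start of the episode above 0.02 m).
It fails at once if the scraper is disturbed (moved over 20 mm) (distance of scraper_grip from where it was at the start of the episode above 0.02 m).
It fails at once if the bowl is disturbed (moved over 20 mm) (distance of bowl_center from where it was at the start of the episode above 0.02 m).
It also fails if it takes over 54 s, if anything falls off the work surface, if the arm or the gripper's body presses on something with over 40 N, if the wrist force passes 120 N, or if a joint passes its speed limit or range.

ROBOT

A 6-joint arm with a two-finger parallel gripper is mounted at the origin on the work surface. World frame = base frame: x ahead of the robot, y to its left, z up, the work surface at z = 0. Lengths are in m, angles in rad, forces in N, time in s.
With the tool pointing down it reaches from about 0.375 to 0.975 m from the base axis. Payload 3.8 kg.
Tool frame: the origin (TCP) lies at the very end of the fingers, on their centre line; the grasp point (between the pads) lies 19 mm behind it; z points along the fingers, y is the line along which they close (so a half turn about z gives the same grasp; the last joint's range is limited). The gripper opens to 85 mm and grips with 20 to 120 N. Pads are 22 mm wide; open, the fingers measure 114 mm over their backs; the gripper's body (76 mm by 85 mm) begins 54 mm behind the grasp point. The pads swing forward as they close: fully open they stand 13 mm farther back than shut.
Start: joints at [1.263, 0.264, 1.604, -0, 1.274, -0.037], TCP at [0.181, 0.65, 0.198] pointing down, gripper open.
Joint ranges: [-2.63, 2.63], [-0.94, 2.18], [0.31, 2.57], [-1.31, 4.45], [0, 2.66], [-2.55, 2.55]. Speed limits (rad/s): [2.57, 2.57, 3.14, 3.14, 3.14, 3.14].

INTERFACE

Orientations are given as a rotation vector (axis times angle).
In Python, from workcell import read_state, read_camera, calibration, finish_job gives the robot as it stands.
- The arm moves only by the tool step_arm, never from a script. Its argument "commands" is a list of rows, each an object of numbers: "fingers": the gripper's target within -1 to 1 (shut at 1, half-way at 0, fully open at -1); "dx", "dy", "dz": the shift along the tool's x, y, z in m; "roll": the turn about the tool's z in degrees. In form: [{"fingers": .., "dx": .., "dy": .., "dz": .., "roll": ..}, ...]. A call has 1 to 8 rows; each row is the pose to reach, as a shift and turn from the pose commanded when the call began, along the tool's axes at that moment; what a row does not reach only later rows make up. A row lasts 1/8 s, in which the tool goes at most 62.5 mm and 10.7 degrees, less where a joint would pass 70% of its speed; a pose out of reach is approached as far as the arm can. A call with a gripper value outside its range is refused whole. The fingers move at their own pace and stop on an object; "squeeze" is the grip in N (left out, the last holds). Time passes only in rows, so rows that repeat a pose let the fingers close. It gives the time, the measured TCP pose, the force, the opening and the grip force at its end, in the units of the state.
- read_state(): the state, without advancing time (a new reading comes with each control period).
- read_camera(name): name is "side" or "top" or "wrist"; returns (picture, depth): 480x640x3 uint8, blue, green, red; 480x640 float32, m along the optical axis (not along the pixel's ray), 0 where there is no reading.
- calibration(name): a dict with "intrinsics" (3x3 intrinsics, pixels), "world_to_cam" (4x4, takes a point from world to camera coordinates). Camera axes: x right, y up, looking along -z (the intrinsics and any distortion apply to the point x, -y, -z); pixel columns grow to the right and rows downward; lengths in m; the calibration is good to about 2 mm. The wrist camera is an equidistant fisheye: a pixel r from the principal point sees the ray r / f radians off the axis. A picture is of the moment at which its call begins: read the wrist's pose just before it. calibration takes no time and is no camera call; for the wrist camera it gives the pose at the moment of the call.
- finish_job(): hands the job in; it is judged then, once.
The state is a dict: "time": time; "q": joint angles; "joint_vel": joint speeds; "joint_torque": joint torques, N m; "tool_pos": TCP position; "tcp_rot": TCP orientation; "wrist_force": force on the tool from outside, world axes, zero at the start; "torque": the same for the moment, N m; "width": opening from 0.0 (shut) to 1.0 (fully open); "grip_force": force on a finger pad.
Only numpy, scipy, OpenCV 4.12 (cv2) and the standard library are available. Lean on these libraries where they do the work, as an engineer would, in place of code of your own. Each camera call takes 0.05 s, during which the arm holds its last target. There are 200 camera calls.

## Working session

There is one attempt and no reset: what is moved stays moved. The work goes in short steps, Python scripts to look and compute and a tool call to move; the robot and the scene stay as the last step left them, time stands still between calls to the robot, and variables do not carry over. Pictures are saved under pics/ and viewed, at most 10 in all, crops included, and the job is handed in when it is done.

Besides the shell and the picture viewer there is one more tool, called after "Call:" by a JSON object that holds its "op" and its "data", one argument or row to a line. step_arm: Moves the arm, as the interface text tells. Its arguments: {"type":"object","properties":{"commands":{"type":"array","items":{"type":"object","properties":{"fingers":{"type":"number"},"dx":{"type":"number"},"dy":{"type":"number"},"dz":{"type":"number"},"roll":{"type":"number"}}}},"squeeze":{"type":"number"}},"required":["commands"]}

```bash
ls; mkdir -p pics; cat > h.py <<'E'
import numpy as np, cv2
from workcell import read_state, read_camera, calibration, finish_job
from scipy.spatial.transform import Rotation as R
def shoot(n):
    c=calibration(n); im,d=read_camera(n); np.savez(f'{n}.npz',im=im,d=d,K=c['intrinsics'],T=c['world_to_cam']); return im,d
def load(n):
    z=np.load(f'{n}.npz'); return z['im'],z['d'],z['K'],z['T']
def world(n,u,v,z=None,depth=None):
    im,d,K,T=load(n); Ti=np.linalg.inv(T)
    x=(u-K[0,2])/K[0,0]; y=(v-K[1,2])/K[1,1]
    if n=='wrist':
        r=np.hypot(x,y); s=np.tan(r)/r if r>1e-9 else 1; x*=s;y*=s
    ray=np.array([x,-y,-1.])
    if z is None:
        dd=depth or d[int(round(v)),int(round(u))]
        return (Ti@np.append(ray*dd,1))[:3]
    w=Ti[:3,:3]@ray; o=Ti[:3,3]; return o+w*(z-o[2])/w[2]
E
python3 - <<'E'
from h import *
print(read_state())
for n in('top','side'):
    im,d=shoot(n); cv2.imwrite(f'pics/{n}0.png',im); c=calibration(n); print(n,c)
E
```

```text
pics
{'time': 0.0, 'q': array([ 1.26309186e+00,  2.64777979e-01,  1.60537870e+00, -1.61792932e-06,
        1.27371048e+00, -3.69168236e-02]), 'joint_vel': array([-0.00196558,  0.00058586,  0.00068733,  0.00281087,  0.00117563,
        0.00045688]), 'joint_torque': array([ 2.52564445e-03, -5.15080619e+01, -3.67325306e+01,  2.47375310e-04,
        1.25480312e-02,  1.43468912e-05]), 'tool_pos': array([0.18032281, 0.64962387, 0.19654286]), 'tcp_rot': array([-0.42400043, -3.11245482,  0.00351986]), 'wrist_force': array([ 0.90274205,  0.34570315, -0.71308788]), 'torque': array([ 0.03360053, -0.02731346,  0.00998702]), 'grip_force': 0.0, 'width': 0.9978713786897683}
top {'intrinsics': array([[539.27912651,   0.        , 312.59040133],
       [  0.        , 539.27912651, 236.25696812],
       [  0.        ,   0.        ,   1.        ]]), 'world_to_cam': array([[ 0.01967164, -0.99980283, -0.00270759, -0.0131141 ],
       [ 0.98915732,  0.01906784,  0.14561669, -0.57160882],
       [-0.14553635, -0.00554275,  0.98933738, -0.93784643],
       [ 0.        ,  0.        ,  0.        ,  1.        ]])}
side {'intrinsics': array([[571.1347693 ,   0.        , 314.18004756],
       [  0.        , 571.1347693 , 245.40305339],
       [  0.        ,   0.        ,   1.        ]]), 'world_to_cam': array([[-0.87395453, -0.48594548, -0.00777595,  0.52580298],
       [ 0.35381076, -0.64712145,  0.67531606, -0.26510904],
       [-0.33319877,  0.58744431,  0.73748746, -0.89785894],
       [ 0.        ,  0.        ,  0.        ,  1.        ]])}
```

View pics/top0.png

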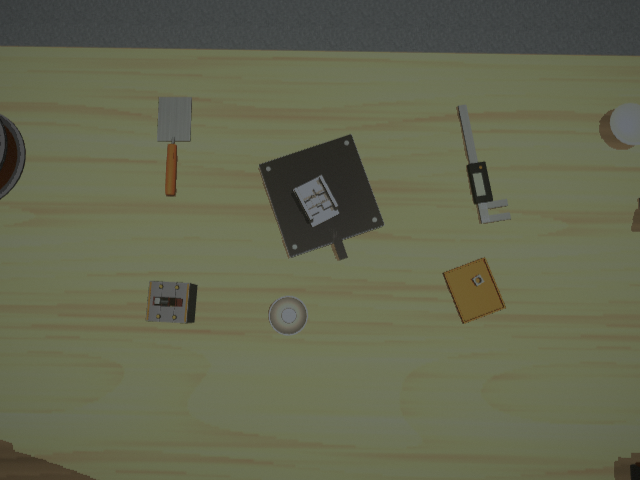

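View pics/side0.png

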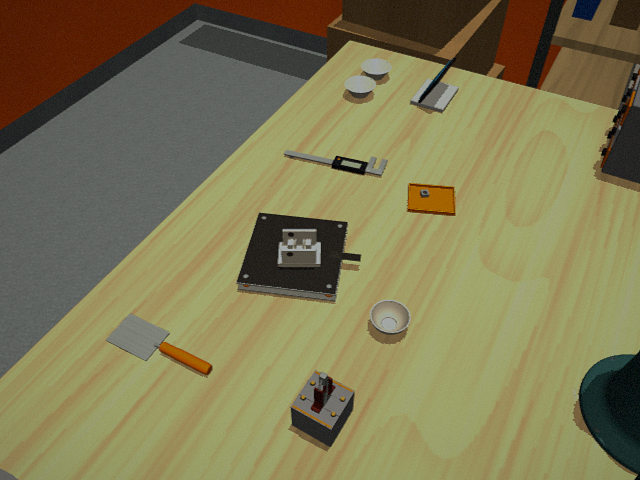

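Top view: block about (170,302) with tweezers, bracket (317,201), tray (474,290), nut (478,281), bowl (288,315). The side view agrees.

```bash
python3 - <<'E'
from h import *
np.set_printoptions(precision=4,suppress=True)
for nm,u,v,z in [('blk tl',150,281,.062),('tr',189,282,.062),('br',188,323,.062),('bl',147,322,.062),('tray',474,290,.009),('nut',478,281,.011),('brk',317,201,.073),('bowl',288,315,.03),('tcl',443,271,.009),('tct',486,258,.009),('tcr',505,307,.009),('tcb',463,323,.009)]:
    print(nm,world('top',u,v,z),world('top',u,v))
im=load('top')[0]
a=cv2.resize(im[270:335,135:210],None,fx=8,fy=8,interpolation=2)
cv2.imwrite('pics/blk.png',a)
E
```

```text
blk tl [0.4838 0.2823 0.062 ] [0.4838 0.2825 0.0613]
tr [0.4833 0.2135 0.062 ] [ 0.487   0.2284 -0.0019]
br [0.4122 0.2115 0.062 ] [ 0.4111  0.2261 -0.0011]
bl [0.4125 0.2829 0.062 ] [0.4114 0.3013 0.002 ]
tray [ 0.4819 -0.3022  0.009 ] [ 0.4822 -0.3042  0.0023]
nut [ 0.4985 -0.3094  0.011 ] [ 0.499  -0.3116  0.0039]
brk [ 0.6306 -0.0087  0.073 ] [ 0.6381 -0.0088  0.038 ]
bowl [0.4294 0.0395 0.03  ] [0.4294 0.0408 0.0037]
tcl [ 0.516  -0.2455  0.009 ] [ 0.5168 -0.2478 -0.0009]
tct [ 0.5418 -0.326   0.009 ] [ 0.5426 -0.3282  0.0023]
tcr [ 0.4518 -0.3585  0.009 ] [ 0.4519 -0.3595  0.0062]
tcb [ 0.4212 -0.2807  0.009 ] [ 0.4212 -0.2809  0.008 ]
```

View pics/blk.png

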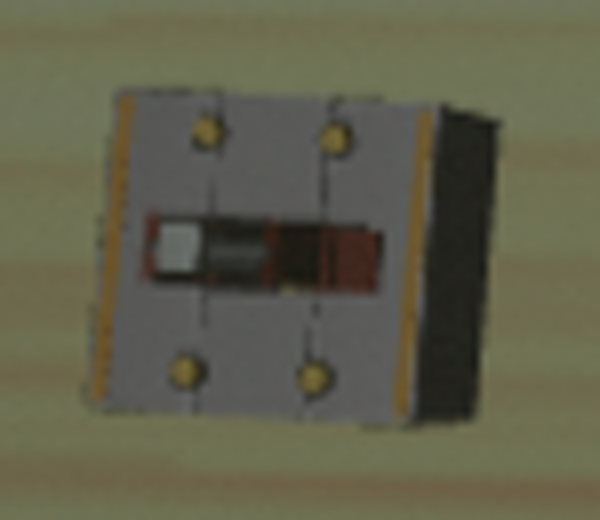

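```bash
cat >> h.py <<'E'
np.set_printoptions(precision=4,suppress=True)
def go(x,y,z,yaw):
    """print shift for target TCP; yaw = world direction (deg) of tool y"""
    s=read_state(); M=R.from_rotvec(s['tcp_rot']).as_matrix(); p=s['tool_pos']
    d=M.T@(np.array([x,y,z])-p); cy=np.degrees(np.arctan2(M[1,1],M[0,1]))
    r=-((yaw-cy+180)%360-180)   # tool z down
    print('pos',p,'yaw_y',round(cy,2),'tilt',M[2,2],'q6',s['q'][5],'t',s['time'],'w',s['width'],'F',s['wrist_force'],s['grip_force'])
    print('dx dy dz mm',d*1000,'roll',r)
E
python3 - <<'E'
from h import *
c=[world('top',135+u/8-.44,270+v/8-.44,.062) for u,v in [(122,92),(440,105),(412,425),(95,410)]]
c=np.array(c); print(c, c.mean(0)); 
e=c[0]-c[1]+c[3]-c[2]; f=c[0]-c[3]+c[1]-c[2]
print('y axis',np.degrees(np.arctan2(e[1],e[0])),'x axis',np.degrees(np.arctan2(f[1],f[0])),np.linalg.norm(e)/2,np.linalg.norm(f)/2)
m=c.mean(0); go(m[0],m[1],.26,90)
print(np.linalg.inv(calibration('wrist')['world_to_cam'])[:3], calibration('wrist')['intrinsics'])
E
```

```text
[[0.4836 0.2826 0.062 ]
 [0.4822 0.2125 0.062 ]
 [0.4127 0.2149 0.062 ]
 [0.4145 0.2841 0.062 ]] [0.4482 0.2485 0.062 ]
y axis 88.6239223288715 x axis -1.6100331108326165 0.0696438325434725 0.06932672873631426
pos [0.1804 0.6497 0.1967] yaw_y 74.48 tilt -0.9999979122512302 q6 -0.036886869998646515 t 0.1 w 1.0009201774719314 F [0.2247 0.3292 0.2598] 0.0
dx dy dz mm [-365.4399 -315.0269  -62.7105] roll -15.517242075142178
[[ 0.2685 -0.9296 -0.2524  0.1157]
 [ 0.9633  0.2587  0.0716  0.6677]
 [-0.0013 -0.2624  0.965   0.3725]] [[371.6483   0.     317.6346]
 [  0.     371.6483 236.5666]
 [  0.       0.       1.    ]]
```

Call:
{"op": "step_arm", "data": {
  "commands": [
    {"fingers":-1,"dx":-0.05,"dy":-0.035,"dz":-0.03,"roll":-5},
    {"fingers":-1,"dx":-0.1,"dy":-0.08,"dz":-0.03,"roll":-14},
    {"fingers":-1,"dx":-0.15,"dy":-0.12,"dz":-0.03,"roll":-14},
    {"fingers":-1,"dx":-0.195,"dy":-0.16,"dz":-0.03,"roll":-14},
    {"fingers":-1,"dx":-0.24,"dy":-0.2,"dz":-0.03,"roll":-14},
    {"fingers":-1,"dx":-0.285,"dy":-0.24,"dz":-0.03,"roll":-14},
    {"fingers":-1,"dx":-0.33,"dy":-0.28,"dz":-0.02,"roll":-14},
    {"fingers":-1,"dx":-0.365,"dy":-0.315,"dz":-0.005,"roll":-14}
  ]
}}

```text
time: 1.1
tool_pos: [0.4493, 0.2473, 0.203]
tcp_rot: [0.043, 3.14, 0.001]
wrist_force: [0.2, -0.3, -0.2]
width: 1.004
grip_force: 0.0
```

```bash
python3 - <<'E'
from h import *
go(.4482,.2485,.2,88.6)
im,d=shoot('wrist'); cv2.imwrite('pics/w1.png',im)
go(.4482,.2485,.2,88.6)
E
```

```text
pos [0.4493 0.2473 0.203 ] yaw_y 88.44 tilt -0.9999987599646709 q6 -1.0887409676581337 t 1.1 w 1.00354793859441 F [ 0.2291 -0.308  -0.1991] 0.0
dx dy dz mm [1.1132 1.121  3.0309] roll -0.15598588190110263
pos [0.4502 0.2416 0.2001] yaw_y 88.31 tilt -0.9999805209441829 q6 -1.0917879340311516 t 1.15 w 0.9976999820463686 F [ 1.8288 -4.7756 -1.3016] 0.0
dx dy dz mm [2.2387 6.8749 0.0855] roll -0.290155794754412
```

View pics/w1.png

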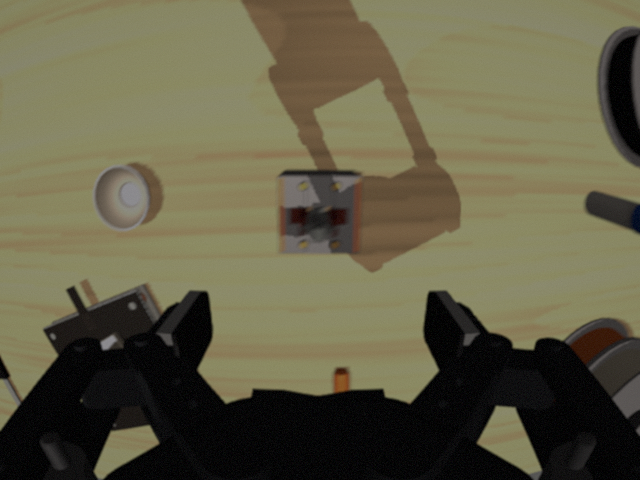

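The block sits at (320,212), with the tweezers visible in its slot. The arm was still settling, so I'll let it stand and look again enlarged.

Call:
{"op": "step_arm", "data": {
  "commands": [
    {"fingers":-1},
    {"fingers":-1}
  ]
}}

```text
invalid input
```

```bash
python3 - <<'E'
from h import *
im,d=shoot('wrist')
go(.4482,.2485,.2,88.6)
print(calibration('wrist')['world_to_cam'][:3,3]-load('wrist')[3][:3,3])
a=cv2.resize(im[155:275,255:385],None,fx=5,fy=5,interpolation=2)
cv2.imwrite('pics/w1c.png',cv2.convertScaleAbs(a,alpha=1.6))
E
```

```text
pos [0.4485 0.2444 0.2005] yaw_y 88.17 tilt -0.9999894765542667 q6 -1.0865366565419623 t 1.2 w 1.0012075641046692 F [-0.4745  1.6109 -0.4194] 0.0
dx dy dz mm [0.4509 4.1225 0.4974] roll -0.4333595380160489
[-0.0044 -0.0026 -0.0015]
```

View pics/w1c.png

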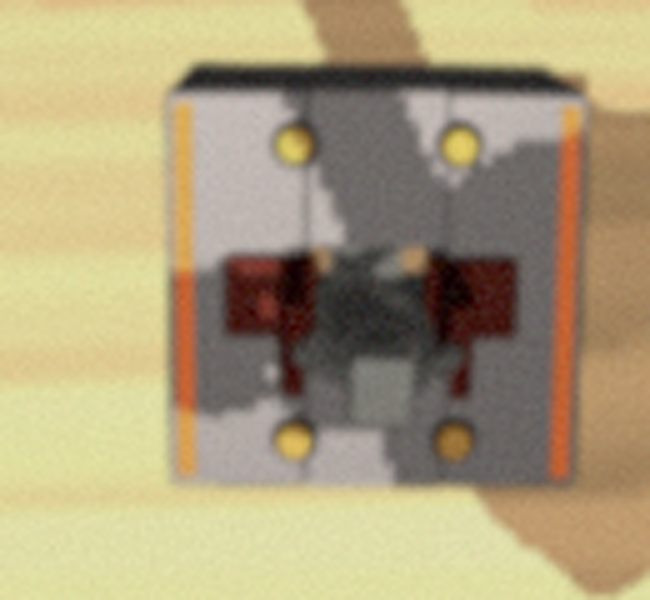

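Crop shows block top corners near (170,88),(585,95),(570,485),(173,485), with the guards at (270,295) and (478,295). The empty rows were refused, so I'll settle with full rows.

Call:
{"op": "step_arm", "data": {
  "commands": [
    {"fingers":-1,"dx":0,"dy":0,"dz":0,"roll":0},
    {"fingers":-1,"dx":0,"dy":0,"dz":0,"roll":0}
  ]
}}

```text
time: 1.45
tool_pos: [0.4476, 0.2504, 0.2032]
tcp_rot: [0.039, 3.141, 0.001]
wrist_force: [-0.8, -0.0, -0.3]
width: 1.001
grip_force: 0.0
```

```bash
cat >> h.py <<'E'
def cloud(n):
    im,d,K,T=load(n); v,u=np.mgrid[0:480,0:640]
    x=(u-K[0,2])/K[0,0]; y=(v-K[1,2])/K[1,1]
    if n=='wrist':
        r=np.hypot(x,y)+1e-9; s=np.tan(np.minimum(r,1.4))/r; x=x*s;y=y*s
    P=np.stack([x*d,-y*d,-d,np.ones_like(d)],-1)@np.linalg.inv(T).T
    P[d<=0]=np.nan; return P[...,:3]
def rect(P,c,rad,z0,z1):
    m=(np.hypot(P[...,0]-c[0],P[...,1]-c[1])<rad)&(P[...,2]>z0)&(P[...,2]<z1)
    q=P[m]; r=cv2.minAreaRect((q[:,:2]*1000).astype(np.float32)); print('n',len(q),'z',np.median(q[:,2]),r); return m,q
E
python3 - <<'E'
from h import *
im,d=shoot('wrist')
go(.4482,.2485,.2,88.6)
P=cloud('wrist')
rect(P,(.448,.248),.07,.054,.07)
rect(P,(.448,.248),.05,.095,.115)
rect(P,(.448,.248),.05,.12,.14)
a=cv2.resize(im[155:275,255:385],None,fx=5,fy=5,interpolation=2)
cv2.imwrite('pics/w2c.png',cv2.convertScaleAbs(a,alpha=1.6))
E
```

```text
pos [0.4476 0.2506 0.2033] yaw_y 88.6 tilt -0.9999996794558151 q6 -1.0849027839635885 t 1.5 w 0.9960994644875582 F [-0.0467 -0.0364 -0.1278] 0.0
dx dy dz mm [-0.5999 -2.0697  3.317 ] roll -0.004967994555329369
n 5405 z 0.06196613027503067 ((448.5662536621094, 250.831298828125), (72.40003204345703, 70.42988586425781), 88.10077667236328)
n 299 z 0.10587645218843506 ((448.05340576171875, 250.02020263671875), (29.800601959228516, 14.751721382141113), 87.92227172851562)
n 243 z 0.12952630553715433 ((447.9873046875, 249.9639129638672), (12.950582504272461, 10.56142520904541), 88.97157287597656)
```

View pics/w2c.png

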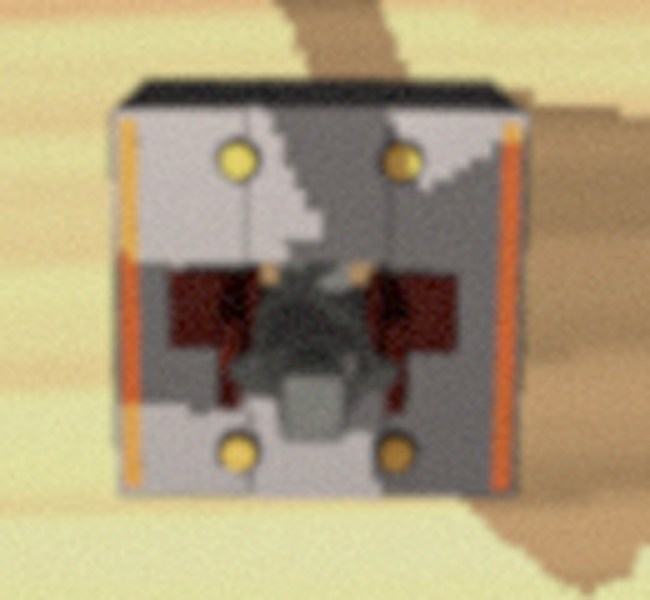

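Call:
{"op": "step_arm", "data": {
  "commands": [
    {"fingers":-1,"dx":-0.0005,"dy":-0.0004,"dz":0.03,"roll":0.4},
    {"fingers":-1,"dx":-0.0005,"dy":-0.0004,"dz":0.07,"roll":0.4},
    {"fingers":-1,"dx":-0.0005,"dy":-0.0004,"dz":0.105,"roll":0.4},
    {"fingers":-1,"dx":-0.0005,"dy":-0.0004,"dz":0.13,"roll":0.4},
    {"fingers":0,"dx":-0.0005,"dy":-0.0004,"dz":0.135,"roll":0.4},
    {"fingers":0.15,"dx":-0.0005,"dy":-0.0004,"dz":0.135,"roll":0.4},
    {"fingers":0.15,"dx":-0.0005,"dy":-0.0004,"dz":0.135,"roll":0.4}
  ],
  "squeeze": 25
}}

```text
time: 2.38
tool_pos: [0.4496, 0.2498, 0.0695]
tcp_rot: [0.051, 3.139, 0.002]
wrist_force: [-0.7, 0.7, 0.5]
width: 0.425
grip_force: 0.0
```

```bash
python3 - <<'E'
from h import *
go(.448,.2502,.068,88.1)
E
```

```text
pos [0.4496 0.2498 0.0695] yaw_y 88.12 tilt -0.9999960663317141 q6 -1.0793760812425284 t 2.375 w 0.4253822726104124 F [-0.7328  0.7215  0.4659] 0.0
dx dy dz mm [1.6286 0.3441 1.4786] roll 0.021207569592093023
```

Call:
{"op": "step_arm", "data": {
  "commands": [
    {"fingers":0.25,"dx":0,"dy":0,"dz":0,"roll":0},
    {"fingers":0.35,"dx":0,"dy":0,"dz":0,"roll":0},
    {"fingers":0.42,"dx":0,"dy":0,"dz":0,"roll":0},
    {"fingers":0.42,"dx":0,"dy":0,"dz":0,"roll":0}
  ]
}}

```text
time: 2.88
tool_pos: [0.4496, 0.2493, 0.0692]
tcp_rot: [0.053, 3.139, 0.002]
wrist_force: [-0.8, 0.1, 5.5]
width: 0.292
grip_force: 6.2
```

```bash
python3 - <<'E'
from h import *
go(.448,.2502,.068,88.1)
E
```

```text
pos [0.4496 0.2493 0.0692] yaw_y 88.07 tilt -0.9999972755960365 q6 -1.0793930776855398 t 2.875 w 0.29158647535428595 F [-0.7811  0.0562  5.5359] 6.175619240384549
dx dy dz mm [1.5958 0.8463 1.209 ] roll -0.02602076853523272
```

Call:
{"op": "step_arm", "data": {
  "commands": [
    {"fingers":0.42,"dx":0,"dy":0,"dz":-0.01,"roll":0},
    {"fingers":0.42,"dx":0,"dy":0,"dz":-0.03,"roll":0},
    {"fingers":0.42,"dx":0,"dy":0,"dz":-0.055,"roll":0},
    {"fingers":0.42,"dx":0,"dy":0,"dz":-0.085,"roll":0},
    {"fingers":0.42,"dx":0,"dy":0,"dz":-0.115,"roll":0},
    {"fingers":0.42,"dx":0,"dy":0,"dz":-0.14,"roll":0},
    {"fingers":0.42,"dx":0,"dy":0,"dz":-0.14,"roll":0},
    {"fingers":0.42,"dx":0,"dy":0,"dz":-0.14,"roll":0}
  ]
}}

```text
time: 3.88
tool_pos: [0.4478, 0.2485, 0.2068]
tcp_rot: [-0.053, -3.14, 0.001]
wrist_force: [-0.6, 0.1, -0.3]
width: 0.292
grip_force: 4.9
```

```bash
python3 - <<'E'
from h import *
im,d=shoot('wrist')
go(.68,-.01,.22,88.1)
P=cloud('wrist'); c=read_state()['tool_pos']
rect(P,(.448,.248),.07,.054,.07)
# tweezers points around tcp
for lo in (-.065,-.05,-.035,-.02,0.005,.02,.05):
  try: rect(P,c,.035,c[2]+lo,c[2]+lo+.012)
  except Exception as e: print(lo,'none')
a=cv2.resize(im[130:330,200:440],None,fx=3,fy=3,interpolation=2)
cv2.imwrite('pics/w3.png',cv2.convertScaleAbs(a,alpha=1.8))
E
```

```text
pos [0.4475 0.2483 0.2063] yaw_y 88.08 tilt -0.999996424147352 q6 -1.0793852455878477 t 3.925 w 0.29128852303789143 F [-0.3303 -0.0158 -0.3202] 4.868615856394172
dx dy dz mm [-241.0091 -250.3736  -13.9795] roll -0.01922299414752615
n 5421 z 0.061859922599360184 ((448.5098571777344, 251.2268829345703), (72.05914306640625, 70.24642181396484), 88.0941162109375)
n 5 z 0.1484171509902156 ((442.596923828125, 248.14431762695312), (13.039691925048828, 0.2324882298707962), 86.53386688232422)
n 305 z 0.15843754626149018 ((446.3667297363281, 248.35194396972656), (13.330904006958008, 10.854207038879395), 87.6302719116211)
n 60 z 0.17916618333573703 ((445.73388671875, 249.20457458496094), (6.388540267944336, 5.142971515655518), 2.8471901416778564)
n 138 z 0.192150875076321 ((445.77471923828125, 248.15328979492188), (13.66907024383545, 4.776493549346924), 55.40694046020508)
n 383 z 0.2167347459906527 ((445.5500183105469, 247.98255920410156), (27.218605041503906, 14.391621589660645), 84.52645874023438)
n 316 z 0.23166917388036615 ((443.9276428222656, 248.40335083007812), (27.193340301513672, 9.840105056762695), 87.72587585449219)
n 2259 z 0.2645071768954154 ((446.5714111328125, 248.42965698242188), (52.1166877746582, 22.8397274017334), 88.42713928222656)
```

View pics/w3.png

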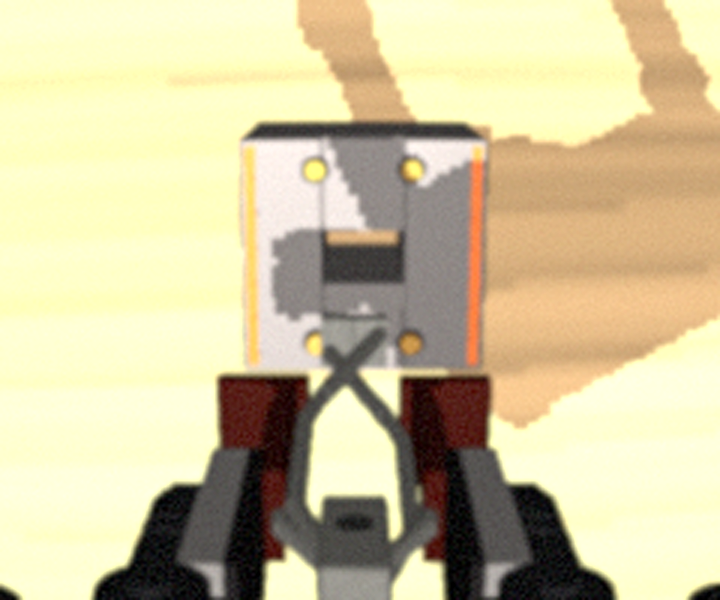

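Call:
{"op": "step_arm", "data": {
  "commands": [
    {"fingers":0.42,"dx":-0.015,"dy":-0.015,"dz":0,"roll":0},
    {"fingers":0.42,"dx":-0.05,"dy":-0.05,"dz":-0.01,"roll":0},
    {"fingers":0.42,"dx":-0.09,"dy":-0.09,"dz":-0.02,"roll":0},
    {"fingers":0.42,"dx":-0.13,"dy":-0.13,"dz":-0.02,"roll":0},
    {"fingers":0.42,"dx":-0.17,"dy":-0.17,"dz":-0.02,"roll":0},
    {"fingers":0.42,"dx":-0.21,"dy":-0.21,"dz":-0.02,"roll":0},
    {"fingers":0.42,"dx":-0.23,"dy":-0.24,"dz":-0.02,"roll":0},
    {"fingers":0.42,"dx":-0.235,"dy":-0.25,"dz":-0.02,"roll":0}
  ]
}}

```text
time: 4.92
tool_pos: [0.6748, -0.011, 0.2251]
tcp_rot: [-0.056, -3.137, 0.0]
wrist_force: [-0.3, -0.1, -0.7]
width: 0.291
grip_force: 4.9
```

Call:
{"op": "step_arm", "data": {
  "commands": [
    {"fingers":0.42,"dx":0,"dy":0,"dz":0,"roll":0},
    {"fingers":0.42,"dx":0,"dy":0,"dz":0,"roll":0},
    {"fingers":0.42,"dx":0,"dy":0,"dz":0,"roll":0}
  ]
}}

```text
time: 5.3
tool_pos: [0.6744, -0.0076, 0.2281]
tcp_rot: [-0.05, -3.141, -0.0]
wrist_force: [0.1, 0.2, -1.3]
width: 0.294
grip_force: 4.9
```

```bash
python3 - <<'E'
from h import *
im,d=shoot('wrist')
go(.56,-.31,.22,88.1)
P=cloud('wrist')
np.savez('brk.npz',P=P,im=im)
m,q=rect(P,(.63,-.009),.06,.067,.078)   # cheek tops
rect(P,(.63,-.009),.15,.021,.032)
for z in (.030,.034,.038,.042,.046,.050,.053,.056): 
  try: rect(P,(.63,-.009),.03,z,z+.004)
  except Exception as e: print(z)
v,u=np.argwhere(m).mean(0); print(u,v); u,v=int(u),int(v)
a=cv2.resize(im[v-75:v+75,u-100:u+100],None,fx=4,fy=4,interpolation=2)
cv2.imwrite('pics/w4.png',cv2.convertScaleAbs(a,alpha=1.2))
E
```

```text
pos [ 0.6746 -0.0077  0.2282] yaw_y 88.17 tilt -0.9999999606438037 q6 -1.587279477202684 t 5.35 w 0.2881656653797581 F [-0.3895  0.2272 -0.2697] 4.871441298164427
dx dy dz mm [ 104.8454 -305.8487    8.0898] roll 0.06951862552796229
n 996 z 0.0726899677772326 ((637.7158813476562, -4.9478302001953125), (63.958091735839844, 56.53928756713867), 28.42599105834961)
n 24636 z 0.02681403602325222 ((637.5028686523438, -19.843276977539062), (221.8791046142578, 186.97900390625), 19.860549926757812)
n 0 z nan ((0.0, 0.0), (0.0, 0.0), 0.0)
n 1136 z 0.036783873296652 ((630.1761474609375, -9.194046020507812), (59.74138641357422, 44.95286178588867), 29.471237182617188)
n 317 z 0.0390285281143542 ((629.7330322265625, -9.74722671508789), (58.30064392089844, 45.061134338378906), 32.32034683227539)
n 36 z 0.044048202860225316 ((632.1998901367188, -8.272701263427734), (43.425392150878906, 44.51759719848633), 28.176259994506836)
n 84 z 0.04878969562026478 ((630.6985473632812, -9.108177185058594), (38.271766662597656, 44.573150634765625), 28.11956787109375)
n 990 z 0.052540346038102675 ((635.6812133789062, -6.717872619628906), (46.1720085144043, 45.73607635498047), 26.19611930847168)
n 343 z 0.05348727322834834 ((635.357421875, -6.738969802856445), (46.64291000366211, 44.89777374267578), 27.545940399169922)
n 23 z 0.05817067253070063 ((629.4124755859375, -9.42251968383789), (37.36461639404297, 44.71699905395508), 29.026866912841797)
318.9829317269076 171.97791164658634
  return _methods._mean(a, axis=axis, dtype=dtype,
  ret = ret.dtype.type(ret / rcount)
```

View pics/w4.png

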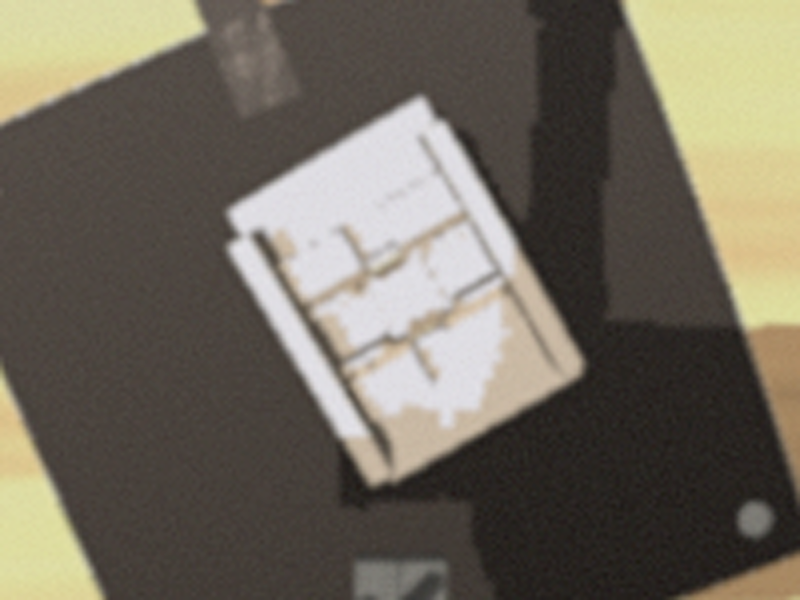

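The bracket fits well: cheek tops 64 x 56.5 at z .0727. I'll check the trap position inside with a height map in the bracket frame.

```bash
python3 - <<'E'
from h import *
P=np.load('brk.npz')['P']; q=P[np.isfinite(P[...,0])]
m=(np.hypot(q[:,0]-.6377,q[:,1]+.0049)<.046)&(q[:,2]>.03)&(q[:,2]<.09); q=q[m]
th=np.radians(28.4); c,s=np.cos(th),np.sin(th)
l=(q[:,:2]-[.6377,-.0049])@np.array([[c,-s],[s,c]])*1000
H=np.full((30,42),np.nan)
for i in range(30):
  for j in range(42):
    k=(abs(l[:,1]-(i-15)*2-1)<1.3)&(abs(l[:,0]-(j-21)*2-1)<1.3)
    if k.any(): H[i,j]=np.median(q[k,2])*1000-27
print('rows y -29..29, cols x -41..41')
for r in H: print(' '.join('..' if np.isnan(x) else '%2d'%round(x) for x in r))
t=l[(q[:,2]>.067)]; 
for nm,a in (('y',t[:,1]),('x',t[:,0])): print(nm,np.percentile(a,[1,5,50,95,99]))
f=l[(abs(q[:,2]-.053)<.002)&(abs(l[:,1])<21)]; print('mouth x',np.percentile(f[:,0],[1,99]))
f=l[(abs(q[:,2]-.037)<.002)&(abs(l[:,1])<21)]; print('low x,y',np.percentile(f,[1,99],axis=0))
E
```

```text
rows y -29..29, cols x -41..41
.. ..  9  9  9  9 45 .. .. 45 .. 44 45 45 45 46 46 .. .. .. 45 45 45 44 46 46 45 45 46 .. .. .. 46 46 46 45 .. .. .. .. .. ..
.. ..  9 10 10 46 46 46 46 46 46 45 45 45 46 46 46 45 45 46 45 46 46 45 46 46 46 45 45 46 45 45 46 46 46 45 46 45 .. .. .. ..
.. 10 10 10 10 46 46 46 46 46 46 46 46 46 46 46 47 46 45 45 46 46 45 46 46 46 46 46 46 46 46 46 45 46 46 46 46 45 10 10 10 ..
10 10 10 10 10 29 35 34 36 40 42 45 46 46 46 45 44 43 40 39 39 45 45 45 44 45 45 45 45 44 45 45 46 46 46 44 45 10 10 10 10 ..
10 10 10 10 10 10 11 10 10 15 27 31 32 28 32 30 27 27 26 11 17 26 21 23 27 32 27 26 26 27 27 27 36 30 22 17 10 10 10 10 10 10
10 10 10  9  9  9  9 10 10 10 26 26 26 26 26 25 25 26 10  9 10 10 10 11 26 25 25 26 26 26 26 25 25 10 11 10 10  9 10 10 10 10
.. 10 10 10 10  9  9 10 10 10 25 26 26 26 26 25 25 25 10  9 10 10 10 10 26 25 25 26 26 26 26 26 19  9  9 10 10 10 10 10 10  9
 9 10 10 10  9 10 10  9 10 10 25 25 26 26 26 26 26 26 10 10 10 10  9 10 21 24 24 26 26 26 26 26 ..  9  9 10 10 11  9  9 10  9
.. 10 10 10  9 10 10  9  9 10 26 26 25 25 26 26 25 26 10 10 1
[... 2187 characters left out ...]
1 10 10 10 10 10  8
.. 10  9 11 10 32 46 46 46 45 45 45 46 45 45 46 46 45 45 46 45 45 46 46 46 46 46 45 46 46 45 45 45 46 45 45 45 28 10 11  9  8
..  8 10  9 10 46 46 46 46 46 46 46 46 46 45 45 46 46 46 45 46 46 46 46 46 46 46 46 46 46 46 46 46 46 46 46 46 45 .. .. 10 ..
.. .. 11 10 10 45 46 45 45 46 46 46 46 46 45 45 46 46 46 45 46 46 46 45 46 46 46 45 46 46 46 46 46 46 46 46 45 45 .. .. .. ..
.. ..  9 10 .. 43 45 45 .. .. .. 45 45 46 45 45 47 44 .. 44 44 45 45 45 46 45 45 45 45 .. .. 46 44 46 46 .. 45 .. .. .. .. ..
y [-27.892  -27.25   -21.6502  27.3405  27.9611]
x [-31.0687 -28.3949   0.1999  28.2161  30.9703]
mouth x [-21.5789  21.6235]
low x,y [[-39.3831 -20.5121]
 [ 39.3524  20.5278]]
```

Call:
{"op": "step_arm", "data": {
  "commands": [
    {"fingers":0.42,"dx":0.005,"dy":-0.015,"dz":0,"roll":0},
    {"fingers":0.42,"dx":0.02,"dy":-0.06,"dz":0,"roll":0},
    {"fingers":0.42,"dx":0.04,"dy":-0.11,"dz":0,"roll":0},
    {"fingers":0.42,"dx":0.055,"dy":-0.16,"dz":0,"roll":0},
    {"fingers":0.42,"dx":0.075,"dy":-0.21,"dz":0,"roll":0},
    {"fingers":0.42,"dx":0.09,"dy":-0.26,"dz":0,"roll":0},
    {"fingers":0.42,"dx":0.1,"dy":-0.29,"dz":0.01,"roll":0},
    {"fingers":0.42,"dx":0.105,"dy":-0.305,"dz":0.02,"roll":0}
  ]
}}

```text
time: 6.35
tool_pos: [0.5586, -0.3123, 0.2079]
tcp_rot: [0.056, 3.141, -0.001]
wrist_force: [0.3, 0.2, -0.8]
width: 0.29
grip_force: 4.9
```

Call:
{"op": "step_arm", "data": {
  "commands": [
    {"fingers":0.42,"dx":0,"dy":0,"dz":0,"roll":0},
    {"fingers":0.42,"dx":0,"dy":0,"dz":0,"roll":0},
    {"fingers":0.42,"dx":0,"dy":0,"dz":0,"roll":0}
  ]
}}

```text
time: 6.72
tool_pos: [0.5607, -0.3091, 0.2084]
tcp_rot: [0.05, 3.14, -0.0]
wrist_force: [0.4, 0.0, -0.2]
width: 0.292
grip_force: 4.9
```

```bash
python3 - <<'E'
from h import *
im,d=shoot('wrist')
go(.4985,-.31,.22,88.1)
P=cloud('wrist')
np.savez('nut.npz',P=P,im=im)
m,q=rect(P,(.4985,-.310),.018,.008,.014)
rect(P,(.4819,-.3022),.075,.0055,.012)
rect(P,(.4819,-.3022),.06,.001,.0055)
v,u=np.argwhere(m).mean(0); print(u,v); u,v=int(u),int(v)
a=cv2.resize(im[v-60:v+60,u-80:u+80],None,fx=5,fy=5,interpolation=2)
cv2.imwrite('pics/w5.png',cv2.convertScaleAbs(a,alpha=1.2))
E
```

```text
pos [ 0.5607 -0.3092  0.2084] yaw_y 88.18 tilt -0.9999996726100103 q6 -2.082072250470401 t 6.775 w 0.2913941318880205 F [ 0.1799 -0.0437 -0.0353] 4.873045402346179
dx dy dz mm [ 62.1129  -2.8075 -11.6215] roll 0.08239786818182893
n 182 z 0.010737719509068655 ((499.8722839355469, -307.7934875488281), (16.561120986938477, 16.34994888305664), 34.11199951171875)
n 1256 z 0.008662747192635073 ((481.6012878417969, -301.0826110839844), (100.47868347167969, 85.0207290649414), 21.437532424926758)
n 6947 z 0.0028258317612249173 ((481.28680419921875, -302.21588134765625), (115.53153991699219, 117.96414947509766), 85.14409637451172)
317.03846153846155 143.92307692307693
```

View pics/w5.png

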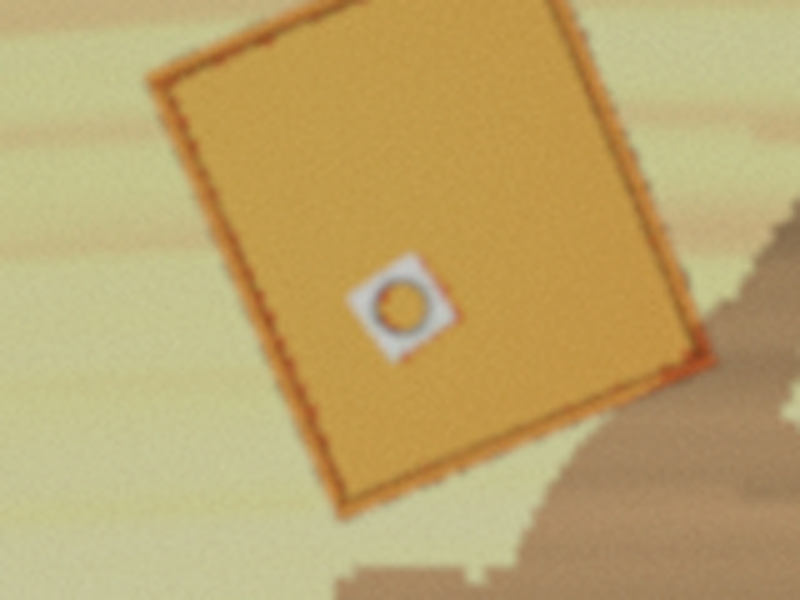

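```bash
python3 - <<'E'
from h import *
px=[(348,298),(412,252),(460,318),(395,362)]
c=np.array([world('wrist',317-80+u/5-.4,143-60+v/5-.4,.011) for u,v in px]); print(c,c.mean(0))
for i in range(4):
    e=c[(i+1)%4]-c[i]; print(np.degrees(np.arctan2(e[1],e[0]))%90,np.linalg.norm(e))
P=np.load('nut.npz')['P']; s=read_state(); t=s['tool_pos']
for lo,hi in((-.066,-.053),(-.053,-.044),(-.03,-.02),(-.02,-.005),(.0,.01),(.03,.04),(.035,.08)):
    try: rect(P,t,.03,t[2]+lo,t[2]+hi)
    except Exception: pass
w=P[(np.hypot(*(P[...,:2]-t[:2]).transpose(2,0,1))<.03)]; print(t,np.histogram(w[:,2]-t[2],bins=np.arange(-.08,.06,.004)))
M=R.from_rotvec(s['tcp_rot']).as_matrix(); print(M)
print(go(c.mean(0)[0],c.mean(0)[1],.12,35))
E
```

```text
[[ 0.4977 -0.3184  0.011 ]
 [ 0.4889 -0.3053  0.011 ]
 [ 0.5025 -0.2962  0.011 ]
 [ 0.5109 -0.3095  0.011 ]] [ 0.5    -0.3073  0.011 ]
34.03856049011948 0.015700873201972852
33.962874530823434 0.01632039527939403
32.56917894865799 0.015687718502228432
34.0268787625086 0.015918105365777906
n 5 z 0.14964971792338566 ((555.6690673828125, -309.3624572753906), (13.094432830810547, 0.25302618741989136), 87.11875915527344)
n 277 z 0.15983952258626577 ((559.5975952148438, -309.1800231933594), (13.312788963317871, 11.19218921661377), 88.2193374633789)
n 77 z 0.1841176696418743 ((558.1631469726562, -309.48681640625), (6.922029495239258, 5.420011520385742), 24.910327911376953)
n 227 z 0.19888014873323198 ((557.5072021484375, -309.4382019042969), (46.461177825927734, 9.972704887390137), 88.13411712646484)
n 320 z 0.21376213463343807 ((557.0059814453125, -309.68634033203125), (29.06123161315918, 13.58155632019043), 79.96540069580078)
n 774 z 0.2449471912244467 ((559.8231811523438, -309.55609130859375), (47.21724319458008, 22.96137237548828), 88.13374328613281)
n 6967 z 0.26815721833595835 ((558.4
[... 241 characters left out ...]
4, 132, 124,  92, 124,
        94,  98, 212, 514, 525, 619, 527, 551]), array([-0.08 , -0.076, -0.072, -0.068, -0.064, -0.06 , -0.056, -0.052,
       -0.048, -0.044, -0.04 , -0.036, -0.032, -0.028, -0.024, -0.02 ,
       -0.016, -0.012, -0.008, -0.004,  0.   ,  0.004,  0.008,  0.012,
        0.016,  0.02 ,  0.024,  0.028,  0.032,  0.036,  0.04 ,  0.044,
        0.048,  0.052,  0.056]))
[[-0.9995  0.0317  0.0008]
 [ 0.0317  0.9995 -0.0002]
 [-0.0008 -0.0002 -1.    ]]
pos [ 0.5607 -0.3092  0.2084] yaw_y 88.18 tilt -0.9999996726100103 q6 -2.082072250470401 t 6.775 w 0.2913941318880205 F [ 0.1799 -0.0437 -0.0353] 4.873045402346179
dx dy dz mm [60.7844 -0.0882 88.379 ] roll 53.18239786818182
None
```

Call:
{"op": "step_arm", "data": {
  "commands": [
    {"fingers":0.42,"dx":0.01,"dy":0,"dz":0.01,"roll":8},
    {"fingers":0.42,"dx":0.025,"dy":0,"dz":0.03,"roll":18},
    {"fingers":0.42,"dx":0.045,"dy":-0.001,"dz":0.055,"roll":28},
    {"fingers":0.42,"dx":0.06,"dy":-0.001,"dz":0.08,"roll":38},
    {"fingers":0.42,"dx":0.06,"dy":-0.001,"dz":0.098,"roll":47},
    {"fingers":0.5,"dx":0.06,"dy":-0.001,"dz":0.098,"roll":54.2},
    {"fingers":0.615,"dx":0.06,"dy":-0.001,"dz":0.098,"roll":54.2},
    {"fingers":0.615,"dx":0.06,"dy":-0.001,"dz":0.098,"roll":54.2}
  ]
}}

```text
time: 7.78
tool_pos: [0.5006, -0.3091, 0.1106]
tcp_rot: [1.473, 2.773, -0.0]
wrist_force: [-0.3, 0.1, -0.4]
width: 0.195
grip_force: 15.6
```

Call:
{"op": "step_arm", "data": {
  "commands": [
    {"fingers":0.615,"dx":0,"dy":0,"dz":0,"roll":0},
    {"fingers":0.615,"dx":0,"dy":0,"dz":0,"roll":0}
  ]
}}

```text
time: 8.02
tool_pos: [0.5002, -0.3093, 0.1103]
tcp_rot: [1.476, 2.772, -0.0]
wrist_force: [-0.1, -0.6, -0.0]
width: 0.192
grip_force: 0.0
```

```bash
python3 - <<'E'
from h import *
im,d=shoot('wrist')
P=cloud('wrist'); s=read_state(); t=s['tool_pos']
rect(P,(.5,-.3075),.02,.0085,.014)
for lo,hi in((-.062,-.053),(-.053,-.044)):
    m,q=rect(P,t,.025,t[2]+lo,t[2]+hi); M=R.from_rotvec(s['tcp_rot']).as_matrix(); l=(q-t)@M*1000; print(l.min(0),l.max(0),np.median(l,0))
go(.5006,-.3084,.064,34)
E
```

```text
n 264 z 0.010686661612858389 ((499.7857666015625, -307.9942626953125), (15.403280258178711, 16.0529842376709), 33.5609130859375)
n 0 z nan ((0.0, 0.0), (0.0, 0.0), 0.0)
  return _methods._mean(a, axis=axis, dtype=dtype,
  ret = ret.dtype.type(ret / rcount)
Traceback (most recent call last):
ValueError: zero-size array to reduction operation minimum which has no identity
```

```bash
python3 - <<'E'
from h import *
s=read_state();print(s['grip_force'],s['width'],s['wrist_force'],s['tool_pos'])
P=cloud('wrist'); t=s['tool_pos']; M=R.from_rotvec(s['tcp_rot']).as_matrix()
k=np.isfinite(P[...,0])&(np.hypot(P[...,0]-t[0],P[...,1]-t[1])<.08)&(P[...,2]>.014)
l=(P[k]-t)@M*1000
for z in range(-70,100,8):
    q=l[(l[:,2]>z)&(l[:,2]<=z+8)]
    if len(q): print(z,len(q),np.percentile(q,[2,50,98],axis=0).round(0).tolist())
E
```

```text
0.0 0.1926090694008186 [-0.2766  0.3064 -0.3161] [ 0.5001 -0.3093  0.1102]
-70 762 [[-9.0, -16.0, -70.0], [11.0, -1.0, -67.0], [12.0, 18.0, -62.0]]
-62 840 [[-7.0, -22.0, -62.0], [8.0, -9.0, -58.0], [12.0, 20.0, -54.0]]
-54 754 [[-8.0, -22.0, -54.0], [8.0, -9.0, -50.0], [12.0, 20.0, -46.0]]
-46 545 [[-8.0, -21.0, -46.0], [11.0, -9.0, -42.0], [12.0, 19.0, -38.0]]
-38 64 [[5.0, -15.0, -38.0], [11.0, 7.0, -37.0], [12.0, 14.0, -36.0]]
74 245 [[7.0, -3.0, 77.0], [15.0, 2.0, 79.0], [24.0, 10.0, 82.0]]
82 920 [[19.0, -20.0, 83.0], [58.0, 5.0, 86.0], [77.0, 25.0, 90.0]]
90 356 [[41.0, -18.0, 90.0], [59.0, -2.0, 92.0], [78.0, 22.0, 96.0]]
```

The tweezers have slipped out: no grip force and nothing between the fingers. I'll use the last picture for that.

```bash
python3 - <<'E'
from h import *
im,d,K,T=load('wrist')
cv2.imwrite('pics/w6.png',cv2.convertScaleAbs(cv2.resize(im[20:300,130:500],None,fx=2.1,fy=2.1,interpolation=2),alpha=1.3))
E
```

```text
(no output)
```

View pics/w6.png

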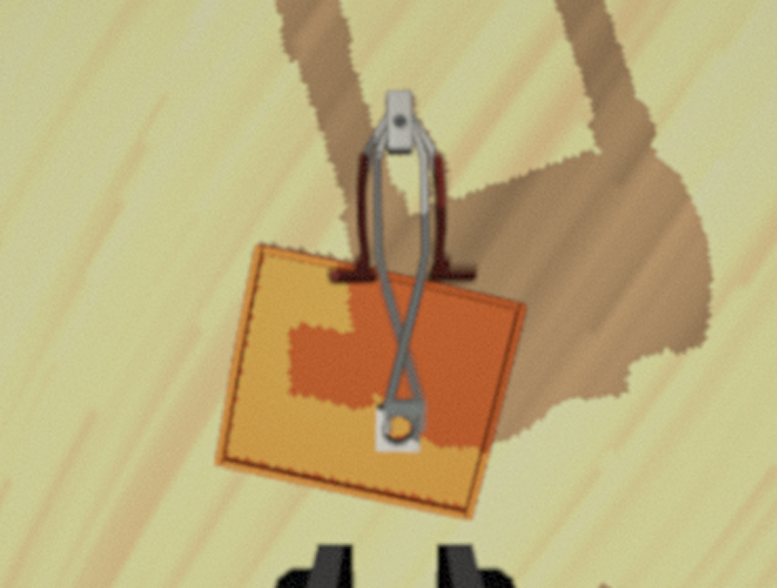

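The picture shows the tweezers lying flat across the tray rim, tail out at (400,120), guards at (400,272) and tips over the nut at (400,410). I'll measure their pose in the tool frame so I can pick them up again.

```bash
python3 - <<'E'
from h import *
P=cloud('wrist'); s=read_state(); t=s['tool_pos']; M=R.from_rotvec(s['tcp_rot']).as_matrix()
# use pose at shot approx same
for nm,px in dict(tailend=(400,96),tail=(400,120),tail2=(400,145),pl_L1=(364,165),pl_L=(363,210),pl_L2=(364,250),pl_R1=(439,165),pl_R=(442,210),pl_R2=(441,250),gL=(340,274),gR=(467,273),gLe=(331,274),gRe=(475,273),jaw=(403,409),jawend=(403,418),rimL=(300,252),rimR=(490,292),table=(400,180)).items():
    u,v=130+px[0]/2.1,20+px[1]/2.1
    q=P[int(v)-0:int(v)+2,int(u):int(u)+2].reshape(-1,3)
    q=q[np.argmax(q[:,2])]; print(nm,'tool mm',((q-t)@M*1000).round(1),'wz',round(q[2]*1000,1))
rect(P,(.5,-.3075),.02,.0085,.014)
E
```

```text
tailend tool mm [120.7   1.2  99.5] wz 10.7
tail tool mm [111.9   1.9  97.1] wz 13.0
tail2 tool mm [102.7   1.9  95.7] wz 14.4
pl_L1 tool mm [ 95.1 -11.   92.8] wz 17.3
pl_L tool mm [ 79.6 -11.5  88.6] wz 21.6
pl_L2 tool mm [ 65.3 -10.8  86.8] wz 23.3
pl_R1 tool mm [95.6 15.2 90.8] wz 19.4
pl_R tool mm [79.6 15.8 88.7] wz 21.4
pl_R2 tool mm [66.1 15.7 85.6] wz 24.6
gL tool mm [ 58.4 -18.4  84.6] wz 25.6
gR tool mm [58.4 23.5 86.3] wz 23.9
gLe tool mm [ 57.7 -22.   85.8] wz 24.4
gRe tool mm [58.3 26.7 89.5] wz 20.7
jaw tool mm [13.5  2.4 77.3] wz 32.9
jawend tool mm [  4.    2.  107.1] wz 3.1
rimL tool mm [ 64.9 -34.3 100.6] wz 9.6
rimR tool mm [ 50.3  33.8 106.2] wz 4.0
table tool mm [ 92.1   2.  109.7] wz 0.5
n 264 z 0.010686661612858389 ((499.7857666015625, -307.9942626953125), (15.403280258178711, 16.0529842376709), 33.5609130859375)
```

Call:
{"op": "step_arm", "data": {
  "commands": [
    {"fingers":0.0,"dx":0.04,"dy":0.0022,"dz":0,"roll":0},
    {"fingers":0.0,"dx":0.0845,"dy":0.0022,"dz":0,"roll":0},
    {"fingers":0.0,"dx":0.0845,"dy":0.0022,"dz":0.03,"roll":0},
    {"fingers":0.0,"dx":0.0845,"dy":0.0022,"dz":0.065,"roll":0},
    {"fingers":0.0,"dx":0.0845,"dy":0.0022,"dz":0.092,"roll":0},
    {"fingers":0.0,"dx":0.0845,"dy":0.0022,"dz":0.102,"roll":0},
    {"fingers":0.0,"dx":0.0845,"dy":0.0022,"dz":0.104,"roll":0},
    {"fingers":0.1,"dx":0.0845,"dy":0.0022,"dz":0.104,"roll":0}
  ]
}}

```text
time: 9.07
tool_pos: [0.4555, -0.2384, 0.0069]
tcp_rot: [1.477, 2.771, -0.0]
wrist_force: [0.3, -0.1, 0.4]
width: 0.448
grip_force: 0.0
```

Call:
{"op": "step_arm", "data": {
  "commands": [
    {"fingers":0.2,"dx":0,"dy":0,"dz":0,"roll":0},
    {"fingers":0.3,"dx":0,"dy":0,"dz":0,"roll":0},
    {"fingers":0.36,"dx":0,"dy":0,"dz":0,"roll":0},
    {"fingers":0.4,"dx":0,"dy":0,"dz":0,"roll":0},
    {"fingers":0.43,"dx":0,"dy":0,"dz":0,"roll":0},
    {"fingers":0.43,"dx":0,"dy":0,"dz":0,"roll":0}
  ]
}}

```text
time: 9.82
tool_pos: [0.4545, -0.2378, 0.0058]
tcp_rot: [-1.478, -2.772, -0.0]
wrist_force: [0.4, 0.1, 0.0]
width: 0.285
grip_force: 0.0
```

```bash
python3 - <<'E'
from h import *
go(.4985,-.31,.22,34)
E
```

```text
pos [ 0.4545 -0.2378  0.0058] yaw_y 33.88 tilt -0.9999999918880244 q6 -1.1219482359104693 t 9.825 w 0.28534795198203733 F [0.379  0.0773 0.0026] 0.0
dx dy dz mm [ -84.4271   -3.7631 -214.1711] roll -0.11746651883561299
```

```bash
cat > tw.py <<'E'
from h import *
s=read_state(); im,d=shoot('wrist'); P=cloud('wrist'); t=s['tool_pos']; M=R.from_rotvec(s['tcp_rot']).as_matrix()
l=(P-t)@M*1000
hsv=cv2.cvtColor(im,cv2.COLOR_BGR2HSV)
def scan(x0,x1,st,ylim,zlo,zhi):
    for x in np.arange(x0,x1,st):
        k=(abs(l[...,0]-x)<st/2)&(abs(l[...,1])<ylim)&(l[...,2]>zlo)&(l[...,2]<zhi)
        if k.sum()>2:
            q=l[k]; print(round(x),k.sum(),'y',np.percentile(q[:,1],[0,20,50,80,100]).round(1),'z',np.percentile(q[:,2],[0,50,100]).round(1))
E
python3 - <<'E'
from tw import *
t0=t.copy(); h=t0[2]*1000
print('width',s['width'],s['grip_force'])
scan(-80,60,6,32,-60,h-11 if 0 else -4)
red=(hsv[...,0]<8)|(hsv[...,0]>172); red&=(hsv[...,1]>120)&(im[...,2]>15)
k=red&(abs(l[...,0])<70)&(abs(l[...,1])<30)&(l[...,2]<0); q=l[k]; print('red',len(q))
for x in range(-40,40,4):
    z=q[abs(q[:,0]-x)<2]
    if len(z): print(x,len(z),z[:,1].min().round(1),z[:,1].max().round(1),z[:,2].min().round(1),z[:,2].max().round(1))
E
```

```text
width 0.28534795198203733 0.0
-68 9 y [11.3 11.5 11.8 12.2 12.2] z [-9.5 -8.  -5.4]
-62 208 y [11.2 13.6 17.9 21.3 23. ] z [-14.2 -10.5  -4. ]
-56 77 y [12.9 14.  15.1 16.6 22.1] z [-13.5 -11.2  -5.3]
-50 56 y [13.9 14.9 15.4 16.4 17.1] z [-12.  -10.5  -5.5]
-44 61 y [12.8 14.4 15.2 15.8 16.8] z [-12.3  -7.6  -4.7]
-38 66 y [10.5 12.1 13.6 14.7 15.7] z [-10.   -6.3  -4.7]
-32 73 y [ 7.2  9.8 11.  12.3 13.7] z [-7.4 -6.  -4. ]
-26 125 y [-14.1  -5.6   7.2   9.2  10.9] z [-17.6  -6.7  -4.1]
-20 488 y [-12.   -7.4  -2.4   3.8   8.6] z [-18.1 -13.7  -4.1]
-14 196 y [-3.2 -1.1  1.3  3.9  6.5] z [-15.7 -11.7  -4.1]
-8 327 y [-13.1 -12.8   1.8  11.2  27. ] z [-59.  -14.7  -4.1]
-2 469 y [-13.   -3.5   3.8  23.3  27.3] z [-60.  -13.4  -4.1]
4 599 y [-25.7 -12.8   2.3  20.8  26.7] z [-59.7 -13.3  -4.1]
10 1918 y [-26.5 -18.3   2.6  19.6  26. ] z [-60.  -47.8  -4. ]
16 361 y [-5.9 -2.9 15.8 21.9 25.2] z [-14.4  -7.4  -4. ]
22 382 y [-5.4 -2.5  7.3 17.6 23.7] z [-13.6  -6.7  -4. ]
28 419 y [-3.4  0.8  6.8 11.5 16.5] z [-10.  -7.  -4.]
34 329 y [-1.1  2.7  6.3 10.  13.5] z [-9.7 -7.2 -4.1]
40 251 y [ 1.3  3.5  6.3  8.7 11.4] z [-8.9 -7.2 -4. ]
46 91 y [ 1.7  3.5  6.2  8.6 10. ] z [-8.2 -6.8 -4.1]
red 1360
-24 78 -11.0 4.8 -17.5 -3.6
-20 263 -11.3 5.3 -18.1 -3.1
-16 91 -2.7 3.2 -16.0 -3.1
-12 41 -2.1 11.7 -70.1 -9.0
-8 47 -13.1 24.6 -68.8 -7.7
-4 102 -12.9 26.9 -57.1 -4.5
0 127 -12.9 26.3 -58.3 -0.1
4 121 -4.5 25.7 -14.8 -0.7
8 145 -26.3 25.4 -105.6 -0.2
12 124 -5.4 24.8 -107.3 -0.0
16 124 -5.9 24.2 -14.4 -0.1
20 87 -5.4 23.1 -13.6 -4.8
24 9 19.7 21.4 -8.8 -4.8
```

No pictures are left, so I'll map heights and colours numerically.

```bash
cat >> tw.py <<'E'
def amap(x0,x1,y0,y1,st,zref,zmin=-100):
    """char by colour (R red, k dark, s grey, o orange, other .), plus height cm above zref"""
    B,G,Rr=[im[...,i].astype(int) for i in range(3)]
    for x in np.arange(x1,x0,-st):
        a='';b=''
        for y in np.arange(y0,y1,st):
            k=(abs(l[...,0]-x)<=st*.6)&(abs(l[...,1]-y)<=st*.6)&(l[...,2]>zmin)
            if not k.any(): a+=' ';b+='   ';continue
            r,g,bb=np.median(Rr[k]),np.median(G[k]),np.median(B[k]); h=(zref-np.median(l[k][:,2]))
            sat=max(r,g,bb)-min(r,g,bb)
            c='k' if max(r,g,bb)<40 and sat<15 else 's' if sat<25 else 'R' if r>2.2*g else 'o' if bb<.45*g else 'w'
            a+=c; b+='%3d'%round(h)
        print('%4d'%x,a,b)
E
python3 - <<'E'
from tw import *
print(t,s['width']); amap(-80,70,-40,42,3,t[2]*1000,-60)
E
```

```text
[ 0.4545 -0.2378  0.0058] 0.2865675246988547
  70 wwwwwwwwwwwwwwwwwwwwwwwwwwww   0  0  0  0  0  0  0  0  0  0  0  0  0  0  0  0  0  0  0  0  0  0  0  0  0  0  0  0
  67 wwwwwwwwwwwwwwwwwwwwwwwwwwww   0  0  0  0  0  0  0  0  0  0  0  0  0  0  0  0  0  0  0  0  0  0  0  0  0  0  0  0
  64 wwwwwwwwwwwwwwwwwwwwwwwwwwww   0  0  0  0  0  0  0  0  0  0  0  0  0  0  0  0  0  0  0  0  0  0  0  0  0  0  0  0
  61 wwwwwwwwwwwwwwwwwwwwwwwwwwww   0  0  0  0  0  0  0  0  0  0  0  0  0  0  0  0  0  0  0  0  0  0  0  0  0  0  0  0
  58 wwwwwwwwwwwwwwwwwwwwwwwwwwww   0  0  0  0  0  0  0  0  0  0  0  0  0  0  0  0  0  0  0  0  0  0  0  0  0  0  0  0
  55 wwwwwwwwwwwwwwwwwwwwwwwwwwww   0  0  0  0  0  0  0  0  0  0  0  0  0  0  0  0  0  0  0  0  0  0  0  0  0  0  0  0
  52 wwwwwwwwwwwwwwwwwwwwwwwwwwww   0  0  0  0  0  0  0  0  0  0  0  0  0  0  0  0  0  0  0  0  0  0  0  0  0  0  0  0
  49 wwwwwwwwwwwwwwwwwwwwwwwwwwww   0  0  0  0  0  0  0  0  0  0  0  0  0  0  0  0  0  0  0  0  0  0  0  0  0  0  0  0
  46 wwwwwwwwwwwwwwwwwwwwwwwwwwww   0  0  0  0  0  0  0  0  0  0  0  0  0  0  0  0  0  0  0  0  0  0  0
[... 4167 characters left out ...]
             
 -62       oooooooooooowsss                           3  2  3  3  3  3  3  3  3  3  3  3 17 17 15 14                  
 -65      wooooooooooowwsss                        3  3  3  3  3  3  3  3  3  3  3  3  3 14 15 12 16                  
 -68      ooooooooooooowww                         3  3  3  3  3  3  3  3  3  3  3  3  3  3  4  3                     
 -71     oooooooooooooow                        2  3  3  3  3  3  3  3  3  3  3  3  3  3  3                           
 -74     ooooooowwswwoo                         2  3  3  3  3  3  3  4  4  4  4  4  3  3                              
 -77     ooooooosssssoow                        3  2  3  3  3  3  3  5  5  5  4  4  3  3  3
```

Call:
{"op": "step_arm", "data": {
  "commands": [
    {"fingers":0.43,"dx":0,"dy":0,"dz":-0.01,"roll":0},
    {"fingers":0.43,"dx":0,"dy":0,"dz":-0.03,"roll":0},
    {"fingers":0.2,"dx":0,"dy":0,"dz":-0.06,"roll":0},
    {"fingers":-0.1,"dx":-0.02,"dy":0.01,"dz":-0.07,"roll":-7},
    {"fingers":-0.1,"dx":-0.02,"dy":0.01,"dz":-0.07,"roll":-7},
    {"fingers":-0.1,"dx":-0.02,"dy":0.01,"dz":-0.07,"roll":-7}
  ]
}}

```text
time: 10.68
tool_pos: [0.473, -0.2483, 0.0754]
tcp_rot: [-1.308, -2.855, -0.0]
wrist_force: [-0.6, 0.0, -0.9]
width: 0.552
grip_force: 0.0
```

```bash
python3 - <<'E'
from tw import *
print(t,s['width']); amap(-80,70,-40,42,3,t[2]*1000,0)
go(0.5,-.3,.1,41)
E
```

```text
[ 0.473  -0.2483  0.0754] 0.5516017834833055
  70 wwwwwwwwwwwwwwwwwwwwwwwwwwww   0  0 -1 -1  0  0  0 -1  0  0  0  0  0  0  0  0  0  0  0  0  0  0  0  0  0  0  0  0
  67 wwwwwwwwwwwwwwwwwwwwwwwwwwww   0  0  0  0  0  0  0  0  0  0  0  0  0  0  0  0  0  0  0  0  0  0  0  0  0  0  0  0
  64 wwwwwwwwwwwwwwwwwwwwwwwwwwww   0  0  0  0  0  0 -1  0  0  0  0  0  0  0  0  0  0  0  0  0  0  0  0  0  0  0  0  0
  61 wwwwwwwwwwwwwsssswwwwwwwwwww   0  0 -1  0  0  0  0 -1  0  0  0  0  0  8 13 13 11  0  0  0  0  0  0 -1  0  0  0  0
  58 wwwwwwwwwwwwwsssswwwwwwwwwww   0 -1  0  0  0  0  0  0  0  0  0 -1  0  9 13 13 12  0  0  0  0  0  0  0  0  0  0  0
  55 wwwwwwwwwwwwwsssswwwwwwwwwww   0  0  0  0  0  0  0  0 -1  0  0  0  0 11 14 13 12  0  0  0  0  0  0  0  0  0  0  0
  52 wwwwwwwwwwwwwsssswwwwwwwwwww   0  0  0  0  0  0  0  0  0  0  0  0  0 12 14 13 12  1  0  0 -1 -1  0  0  0  0  0  0
  49 wwwwwwwwwwwwsssssswwwwwwwwww   0  0  0 -1  0  0  0  0  0  0  0  0 11 11 14 13 12  9  0  0  0  0  0  0  0  0  0  0
  46 wwwwwwwwwwwsssssssswwwwwwwww   0  0  0  0  0  0  0 -1 -1 -1  0 11 11 10 14 14 12 10  7  0  0  0  0
[... 4410 characters left out ...]
 0  0  0
 -68 oooowsswsswowoooooowwwwwwwww   3  3  3  3  4 11 10  8  9 11  3  3  3  3  3  3  3  3  6  9  0  0  0  0  0  0  0  0
 -71 oooowwssssooooooooowwwwwwwww   3  3  3  3  2 11 11 11 11 11  3  3  3  3  3  3  3  3  8  0  0  0  0  0  0  0  0  0
 -74 oooowwwwwwooooooooowwwwwwwww   3  3  3  3  3  3  3  3  4  3  3  3  3  3  3  3  3  6  9  0  0  0  0  0  0  0  0  0
 -77 ooooooowwwoooooooowwwwwwwwww   3  3  3  3  3  3  3  3  3  3  3  3  3  3  3  3  3  8  9  0  0  0  0  0  0  0  0  0
pos [ 0.4726 -0.248   0.0749] yaw_y 40.79 tilt -0.9999968688661909 q6 -1.2419456995874136 t 10.725 w 0.5496190673342121 F [0.9332 0.4651 1.1504] 0.0
dx dy dz mm [-57.1478 -13.2483 -25.1883] roll -0.20640384191420935
```

Call:
{"op": "step_arm", "data": {
  "commands": [
    {"fingers":-0.1,"dx":0.025,"dy":0.0045,"dz":0.0,"roll":0},
    {"fingers":-0.1,"dx":0.025,"dy":0.0045,"dz":0.025,"roll":0},
    {"fingers":-0.1,"dx":0.025,"dy":0.0045,"dz":0.05,"roll":0},
    {"fingers":-0.1,"dx":0.025,"dy":0.0045,"dz":0.067,"roll":0},
    {"fingers":-0.1,"dx":0.025,"dy":0.0045,"dz":0.07,"roll":0},
    {"fingers":0.1,"dx":0.025,"dy":0.0045,"dz":0.07,"roll":0},
    {"fingers":0.2,"dx":0.025,"dy":0.0045,"dz":0.07,"roll":0},
    {"fingers":0.28,"dx":0.025,"dy":0.0045,"dz":0.07,"roll":0}
  ]
}}

```text
time: 11.72
tool_pos: [0.4618, -0.2275, 0.0068]
tcp_rot: [1.305, 2.856, -0.0]
wrist_force: [1.0, -0.1, -0.1]
width: 0.358
grip_force: 0.0
```

Call:
{"op": "step_arm", "data": {
  "commands": [
    {"fingers":0.34,"dx":0,"dy":0,"dz":0,"roll":0},
    {"fingers":0.39,"dx":0,"dy":0,"dz":0,"roll":0},
    {"fingers":0.43,"dx":0,"dy":0,"dz":0,"roll":0},
    {"fingers":0.43,"dx":0,"dy":0,"dz":0,"roll":0}
  ]
}}

```text
time: 12.22
tool_pos: [0.461, -0.227, 0.0058]
tcp_rot: [-1.306, -2.857, -0.0]
wrist_force: [-0.4, -0.2, 0.2]
width: 0.286
grip_force: 0.0
```

```bash
python3 - <<'E'
from tw import *
print(t,s['width'],s['grip_force']); amap(-45,45,-34,36,3,t[2]*1000,-60)
E
```

```text
[ 0.461  -0.227   0.0058] 0.2859104176237479 0.0
  45 wwwwwwwwwwwwwwwwwwwwwwww   0  0  0  0  0  0  0  0  0  0  0  0  0  0  0  0  0  0  0  0  0  0  0  0
  42 wwwwwwwwwwwwwwwwwwwwwwww   0  0  0  0  0  0  0  0  0  0  0  0  0  0  0  0  0  0  0  0  0  0  0  0
  39 wwwwwwwwwwssswwwwwwwwwww   0  0  0  0  0  0  0  0  0  0 10 12 11  0  0  0  0  0  0  0  0  0  0  0
  36 wwwwwwwwwwssswwwwwwwwwww   0  0  0  0  0  0  0  0  0  0 13 13 12  0  0  0  0  0  0  0  0  0  0  0
  33 wwwwwwwwwwssswwwwwwwwwww   0  0  0  0  0  0  0  0  0  0 14 13 13  0  0  0  0  0  0  0  0  0  0  0
  30 wwwwwwwwwsssswwwwwwwwwww   0  0  0  0  0  0  0  0  0 10 14 14 13  0  0  0  0  0  0  0  0  0  0  0
  27 wwwwwwwwwssssswwwwwwwwww   0  0  0  0  0  0  0  0  0 11 14 14 13  9  0  0  0  0  0  0 -1  0  0  0
  24 wwwwwwwwsssssswwwwwwwwww   0  0  0  0  0  0  0  0 11 10 14 14 13 11  7  0  0  0  0  0  0  0  0  0
  21 wwwwwwwwssssssswwwwwwwww   0  0  0  0  0  0  0  1 12  9 14 14 13 11  9  0  0  0  0  0  0  0  0  0
  18 wwwwwwwssssssssswwwwwwww   0  0  0  0  0  0  0 12 10 10 14 14 13 11  9  1  0  0  0  0  0  0  0  0
  15 wwwwwwwRswwwwsss
[... 1320 characters left out ...]
24       RRRwwwwwsRR                           21 20 16  1  0  0  0 12 11 15 15                     
 -27       RRwwwwwssRR                           21 20 19  1  0  0  0 12 11 16 16                     
 -30        wwwwwwsw                                -1  0 11  0  0  0 13 11                           
 -33         wwwwwww                                    7 11  1  0  1 14  0                           
 -36        oowwwwwwww                               8  9 12  7  4  5 14  0  0  0                     
 -39      wooowswwwwwww                        2  3  3  3 12 12  9 14  8  3  1  0  0                  
 -42      wooowswsoowww                        3  3  3  3  4 12 12 15  9  8  7  5  5
```

```bash
python3 - <<'E'
from h import *
import tw
l=tw.l; im=tw.im; h=tw.t[2]*1000
P=np.c_[l.reshape(-1,3),im.reshape(-1,3)[:,::-1]]; P=P[np.isfinite(P[:,0])]; P[:,2]=h-P[:,2]
print('slices: z-band, x-band -> y occupied')
for z0 in (5,8,11,14,17,20,24,30,38,46):
  for x0 in (-8,-2,4,9,12):
    k=(P[:,2]>z0)&(P[:,2]<z0+3)&(abs(P[:,0]-x0)<2.2)&(abs(P[:,1])<32)
    q=P[k]
    if len(q)>1:
        yn=q[q[:,1]<0]; yp=q[q[:,1]>0]
        f=lambda a: '-' if len(a)==0 else '%d[%.0f..%.0f] rgb%s'%(len(a),a[:,1].min(),a[:,1].max(),np.median(a[:,3:],0).astype(int))
        print(z0,x0,f(yn),'|',f(yp))
E
```

```text
slices: z-band, x-band -> y occupied
5 -8 - | 12[10..11] rgb[20  5  5]
5 -2 2[-17..-17] rgb[85 84 61] | 12[10..11] rgb[20  4  2]
5 4 2[-17..-17] rgb[83 67 45] | 13[10..10] rgb[21  5  4]
5 9 5[-17..-16] rgb[85 67 46] | 9[9..10] rgb[23  9  6]
5 12 7[-16..-16] rgb[79 63 45] | 7[9..10] rgb[58 55 51]
8 -8 28[-11..-8] rgb[93 81 68] | 15[5..11] rgb[23  5  5]
8 -2 44[-17..-8] rgb[90 86 74] | 21[5..11] rgb[26 16 15]
8 4 49[-17..-8] rgb[86 83 75] | 29[5..11] rgb[83 78 62]
8 9 52[-17..-8] rgb[87 82 74] | 41[5..11] rgb[80 79 64]
8 12 52[-16..-8] rgb[87 83 76] | 52[5..10] rgb[74 73 64]
11 -8 30[-11..-8] rgb[86 83 79] | 71[5..13] rgb[82 78 68]
11 -2 20[-16..-8] rgb[85 80 74] | 70[5..14] rgb[82 78 69]
11 4 18[-16..-8] rgb[84 82 78] | 78[5..15] rgb[71 57 47]
11 9 12[-16..-8] rgb[84 81 77] | 77[5..14] rgb[65 46 33]
11 12 11[-15..-9] rgb[34 22 12] | 74[6..14] rgb[48 21 18]
14 -8 - | 35[12..14] rgb[40 11  8]
14 -2 - | 32[11..14] rgb[39 11  8]
14 4 5[-16..-15] rgb[43 35 21] | 27[11..14] rgb[45 14  9]
14 9 9[-15..-15] rgb[22  7  6] | 24[11..14] rgb[46 14 11]
14 12 5[-15..-15] rgb[22  7  4] | 21[11..14] rgb[46 15 12]
17 -8 24[-14..-12] rgb[52 21 16] | -
17 -2 53[-15..-12] rgb[48 17 14] | -
17 4 62[-15..-12] rgb[48 17 13] | -
17 9 64[-15..-12] rgb[48 16 12] | -
17 12 70[-15..-11] rgb[49 16 12] | -
20 -8 12[-14..-12] rgb[69 24 19] | -
20 -2 10[-15..-12] rgb[43 13  9] | -
20 4 7[-15..-12] rgb[48 15  8] | -
20 9 3[-14..-12] rgb[49 18 13] | -
20 12 2[-13..-13] rgb[47 16 12] | -
38 -2 6[-13..-13] rgb[49 15 12] | 7[11..12] rgb[19  6  6]
38 4 5[-13..-13] rgb[37 15 13] | 6[11..12] rgb[26  9  7]
46 -8 12[-13..-13] rgb[31 11 10] | 13[11..12] rgb[32 17 12]
46 -2 10[-13..-13] rgb[12  6  6] | 8[11..12] rgb[5 5 4]
46 4 1[-13..-13] rgb[2 9 7] | 4[11..12] rgb[7 5 4]
46 9 46[-26..-13] rgb[25 24 19] | 35[11..23] rgb[19 17 14]
46 12 50[-19..-13] rgb[47 46 44] | 50[11..18] rgb[47 45 44]
```

```bash
python3 - <<'E'
from tw import *
im2,d2=shoot('side'); Q=cloud('side'); L=(Q-t)@M*1000
c=im2[...,::-1].reshape(-1,3); L=L.reshape(-1,3); k=np.isfinite(L[:,0])&(abs(L[:,0])<20)&(abs(L[:,1])<50); L=L[k];c=c[k]; H=t[2]*1000-L[:,2]
print('tool',t)
for z in range(-4,110,4):
    q=(H>z)&(H<=z+4)
    if q.sum(): print(z,q.sum(),'x',np.percentile(L[q,0],[5,50,95]).round(),'y',np.percentile(L[q,1],[5,50,95]).round(),'rgb',np.median(c[q],0))
E
```

```text
tool [ 0.461  -0.227   0.0058]
-4 373 x [-18.  -0.  18.] y [-46.  11.  46.] rgb [128. 104.  67.]
0 125 x [-19.   0.  17.] y [-47.  11.  41.] rgb [127. 103.  67.]
4 25 x [-17.   2.  18.] y [-16.  -9.  12.] rgb [68. 61. 48.]
8 57 x [-19.  -1.  18.] y [-44.   6.  14.] rgb [90. 86. 70.]
12 41 x [-18.  -3.  19.] y [-14.   8.  14.] rgb [60. 40. 26.]
16 21 x [-19.  -4.  15.] y [-15. -13. -12.] rgb [62. 25. 15.]
20 5 x [-19. -17.  -1.] y [-15. -13. -11.] rgb [69. 14.  9.]
36 5 x [-4.  7.  9.] y [-15. -14.  16.] rgb [26. 27. 26.]
40 19 x [-4. 10. 13.] y [-20. -13.  16.] rgb [44. 41. 40.]
44 19 x [-9.  9. 13.] y [-25. -13.  20.] rgb [32. 26. 15.]
48 29 x [-4.  8. 15.] y [-23.  15.  24.] rgb [30. 23. 17.]
52 31 x [-2.  9. 14.] y [-25. -13.  24.] rgb [25. 23. 13.]
56 32 x [-2.  8. 14.] y [-21.  -0.  24.] rgb [17.5 20.  21. ]
60 27 x [-6.  9. 14.] y [-26. -13.  24.] rgb [32. 23. 18.]
64 31 x [-3.  8. 14.] y [-24.  12.  24.] rgb [13. 17. 11.]
68 29 x [-3. 12. 14.] y [-24. -12.  23.] rgb [38. 37. 22.]
72 30 x [-4.  9. 14.] y [-18. -14.  22.] rgb [46.  44.5 23.5]
76 23 x [-5.  8. 14.] y [-20. -13.  26.] rgb [14. 16. 16.]
80 32 x [-5. 11. 16.] y [-35. -15.  33.] rgb [19.5 19.5 12. ]
84 55 x [-4. 13. 16.] y [-39. -16.  30.] rgb [14. 14. 14.]
88 78 x [-6. 10. 16.] y [-39.  21.  40.] rgb [14. 15. 15.]
92 92 x [-7. 12. 16.] y [-46. -19.  41.] rgb [14.  16.  15.5]
96 48 x [-7. 11. 16.] y [-48. -36.  42.] rgb [16.  16.5 15.5]
100 57 x [-5. 13. 18.] y [-46.  10.  45.] rgb [12. 14. 15.]
104 57 x [-9. 11. 19.] y [-44.  17.  46.] rgb [13. 13. 15.]
108 59 x [-3. 12. 19.] y [-47. -11.  47.] rgb [16. 17. 18.]
```

Both cameras agree: the real fingertips stand about 31 mm above the reported TCP. That means I was holding only the upper rims of the plates. I'll check the gripper geometry from the saved views.

```bash
python3 - <<'E'
from h import *
s=read_state(); t=s['tool_pos']; M=R.from_rotvec(s['tcp_rot']).as_matrix()
for n in ('side','wrist'):
    im=load(n)[0]; L=((cloud(n)-t)@M*1000).reshape(-1,3); L=L[np.isfinite(L[:,0])]
    a=L[(abs(L[:,0])<15)&(abs(L[:,1])<9)&(L[:,2]<-25)]; print(n,'palm z rel',len(a),np.percentile(-a[:,2],[0,2,10,50]) if len(a) else '')
    f=L[(abs(L[:,0])<16)&(abs(abs(L[:,1])-18)<9)&(L[:,2]<-22)]; print('finger z rel',len(f),np.percentile(-f[:,2],[0,1,3,10]))
    f=L[(abs(L[:,0])<16)&(L[:,1]<-9)&(L[:,1]>-16)&(L[:,2]<-22)]; print('left pad x',np.percentile(f[:,0],[0,50,100]),'y',np.percentile(f[:,1],[50,100]))
    f=L[(abs(L[:,0])<16)&(L[:,1]>9)&(L[:,1]<16)&(L[:,2]<-22)]; print('right pad x',np.percentile(f[:,0],[0,50,100]),'y',np.percentile(f[:,1],[0,50]))
E
```

```text
side palm z rel 189 [105.9783 108.553  114.7034 417.8069]
finger z rel 814 [31.7697 35.5473 38.6704 47.6511]
left pad x [-14.51     5.5863  15.9509] y [-13.4016  -9.0344]
right pad x [-12.6522  12.31    15.9342] y [ 9.12   13.3594]
wrist palm z rel 7475 [104.8671 107.3266 111.225  122.5983]
finger z rel 10150 [32.9713 38.1802 41.4953 49.5463]
left pad x [-11.3125   9.834   15.9934] y [-13.1698  -9.0012]
right pad x [-10.7274  10.0955  15.9684] y [ 9.0025 12.701 ]
```

Call:
{"op": "step_arm", "data": {
  "commands": [
    {"fingers":-0.1,"dx":0,"dy":0,"dz":0,"roll":0},
    {"fingers":-0.1,"dx":0,"dy":0,"dz":0,"roll":0},
    {"fingers":-0.1,"dx":0,"dy":0,"dz":0.01,"roll":0},
    {"fingers":-0.1,"dx":0,"dy":0,"dz":0.022,"roll":0},
    {"fingers":-0.1,"dx":0,"dy":0,"dz":0.03,"roll":0},
    {"fingers":0.1,"dx":0,"dy":0,"dz":0.03,"roll":0},
    {"fingers":0.2,"dx":0,"dy":0,"dz":0.03,"roll":0},
    {"fingers":0.28,"dx":0,"dy":0,"dz":0.03,"roll":0}
  ]
}}

```text
time: 13.42
tool_pos: [0.4614, -0.2272, -0.0238]
tcp_rot: [1.305, 2.857, -0.0]
wrist_force: [-0.8, 0.7, -0.5]
width: 0.361
grip_force: 0.9
```

Call:
{"op": "step_arm", "data": {
  "commands": [
    {"fingers":0.34,"dx":0,"dy":0,"dz":0,"roll":0},
    {"fingers":0.39,"dx":0,"dy":0,"dz":0,"roll":0},
    {"fingers":0.43,"dx":0,"dy":0,"dz":0,"roll":0},
    {"fingers":0.43,"dx":0,"dy":0,"dz":0,"roll":0}
  ]
}}

```text
time: 13.92
tool_pos: [0.4616, -0.2271, -0.0238]
tcp_rot: [1.305, 2.857, 0.0]
wrist_force: [0.6, 1.6, 1.7]
width: 0.288
grip_force: 9.6
```

Call:
{"op": "step_arm", "data": {
  "commands": [
    {"fingers":0.43,"dx":0,"dy":0,"dz":-0.015,"roll":0},
    {"fingers":0.43,"dx":0,"dy":0,"dz":-0.035,"roll":0},
    {"fingers":0.43,"dx":0,"dy":0,"dz":-0.06,"roll":0},
    {"fingers":0.43,"dx":0,"dy":0,"dz":-0.085,"roll":0},
    {"fingers":0.43,"dx":0,"dy":0,"dz":-0.1,"roll":0},
    {"fingers":0.43,"dx":0,"dy":0,"dz":-0.1,"roll":0},
    {"fingers":0.43,"dx":0,"dy":0,"dz":-0.1,"roll":0}
  ]
}}

```text
time: 14.8
tool_pos: [0.4603, -0.2266, 0.0751]
tcp_rot: [-1.305, -2.856, -0.0]
wrist_force: [-0.3, -0.3, -0.4]
width: 0.289
grip_force: 9.1
```

```bash
cat > prof.py <<'E'
from tw import *
# side profile of tweezers: per tool-x bin, heights relative to TCP (+up) of points within |y|<27, excluding table
print(t,s['width'],s['grip_force'],s['wrist_force'])
hz=-l[...,2]
for x in range(-90,75,6):
    k=(abs(l[...,0]-x)<3)&(abs(l[...,1])<27)&(hz>-t[2]*1000+14)&(hz<100)
    if k.sum()>3:
        q=l[k]; print(x,k.sum(),'h',np.percentile(hz[k],[0,10,50,90,100]).round(),'y',np.percentile(q[:,1],[0,50,100]).round())
E
python3 prof.py
```

```text
[ 0.4603 -0.2266  0.0751] 0.2885979936710658 9.058172574392245 [-0.3476 -0.3131 -0.4053]
-48 52 h [34. 35. 36. 39. 40.] y [-4. -2.  2.]
-42 165 h [33. 35. 37. 39. 40.] y [-6. -1.  4.]
-36 188 h [33. 35. 37. 38. 39.] y [-7.  1.  5.]
-30 152 h [28. 35. 37. 39. 44.] y [-10.   4.  13.]
-24 621 h [25. 35. 40. 44. 45.] y [-16.  -7.  14.]
-18 448 h [26. 35. 39. 43. 45.] y [-14.  -8.  13.]
-12 444 h [26. 35. 39. 70. 81.] y [-15.   6.  13.]
-6 858 h [33. 35. 50. 74. 84.] y [-15.   7.  13.]
0 956 h [33. 35. 51. 75. 81.] y [-15.  -8.  14.]
6 1744 h [ 28.  37.  53.  71. 100.] y [-27.  -8.  27.]
12 4600 h [ 24.  42.  76.  88. 100.] y [-27.   6.  25.]
18 774 h [ 28.  33.  37. 100. 100.] y [-24.  -2.  23.]
24 566 h [30. 34. 36. 38. 39.] y [-10.  -1.   7.]
30 427 h [29. 33. 37. 38. 39.] y [-7. -1.  5.]
36 397 h [29. 35. 37. 37. 39.] y [-6. -1.  4.]
42 142 h [27. 30. 35. 37. 38.] y [-6. -1.  4.]
```

Call:
{"op": "step_arm", "data": {
  "commands": [
    {"fingers":0.43,"dx":0.01,"dy":0.01,"dz":-0.02,"roll":-4},
    {"fingers":0.43,"dx":0.04,"dy":0.04,"dz":-0.035,"roll":-11},
    {"fingers":0.43,"dx":0.08,"dy":0.08,"dz":-0.035,"roll":-19},
    {"fingers":0.43,"dx":0.12,"dy":0.12,"dz":-0.035,"roll":-27},
    {"fingers":0.43,"dx":0.16,"dy":0.16,"dz":-0.035,"roll":-35},
    {"fingers":0.43,"dx":0.2,"dy":0.2,"dz":-0.035,"roll":-43},
    {"fingers":0.43,"dx":0.24,"dy":0.24,"dz":-0.035,"roll":-47.3},
    {"fingers":0.43,"dx":0.275,"dy":0.275,"dz":-0.035,"roll":-47.3}
  ]
}}

```text
time: 15.85
tool_pos: [0.488, 0.1627, 0.1096]
tcp_rot: [-0.048, -3.139, 0.001]
wrist_force: [1.0, -0.7, -0.1]
width: 0.288
grip_force: 9.1
```

```bash
python3 - <<'E'
from h import *
go(.4996,.2508,.08,88.1)
E
```

```text
pos [0.488  0.1627 0.1096] yaw_y 88.26 tilt -0.9999979347333633 q6 -1.2669755766409527 t 15.85 w 0.2876919432256118 F [ 0.9978 -0.7369 -0.1214] 9.062076878251872
dx dy dz mm [-9.0117 88.4021 29.5404] roll 0.1635056737094942
```

Call:
{"op": "step_arm", "data": {
  "commands": [
    {"fingers":0.43,"dx":-0.005,"dy":0.03,"dz":0,"roll":0},
    {"fingers":0.43,"dx":-0.009,"dy":0.065,"dz":0,"roll":0},
    {"fingers":0.43,"dx":-0.009,"dy":0.083,"dz":0.02,"roll":0},
    {"fingers":0.43,"dx":-0.009,"dy":0.083,"dz":0.03,"roll":0},
    {"fingers":0.43,"dx":-0.009,"dy":0.083,"dz":0.03,"roll":0}
  ]
}}

```text
time: 16.48
tool_pos: [0.4983, 0.2418, 0.078]
tcp_rot: [-0.05, -3.136, 0.004]
wrist_force: [-0.5, 0.2, -1.0]
width: 0.288
grip_force: 9.1
```

```bash
python3 - <<'E'
from h import *
go(.4996,.2508,.021,88.1)
E
python3 prof.py
```

```text
pos [0.4983 0.2418 0.078 ] yaw_y 88.17 tilt -0.999983906748378 q6 -1.131498830658715 t 16.475 w 0.28813487603822635 F [-0.4906  0.2297 -0.9789] 9.061460369856178
dx dy dz mm [-1.2431  9.2395 57.0175] roll 0.07192089505386434
[0.4983 0.2418 0.078 ] 0.28813487603822635 9.061460369856178 [-0.4906  0.2297 -0.9789]
-48 39 h [34. 35. 36. 38. 40.] y [-4. -1.  2.]
-42 172 h [33. 35. 37. 39. 40.] y [-5.  0.  4.]
-36 187 h [33. 35. 36. 38. 40.] y [-7.  1.  6.]
-30 147 h [29. 35. 37. 38. 44.] y [-13.   4.  13.]
-24 626 h [25. 35. 40. 44. 46.] y [-15.  -6.  15.]
-18 442 h [26. 34. 39. 43. 45.] y [-14.  -7.  14.]
-12 411 h [25. 35. 39. 66. 79.] y [-14.   7.  14.]
-6 864 h [32. 35. 48. 74. 84.] y [-14.   7.  14.]
0 950 h [33. 35. 53. 75. 80.] y [-14.  -7.  14.]
6 1721 h [ 28.  37.  53.  71. 100.] y [-27.  -7.  27.]
12 4628 h [ 24.  42.  76.  89. 100.] y [-26.   7.  26.]
18 1492 h [-19. -17.  30.  99. 100.] y [-27.  -0.  27.]
24 1398 h [-18. -17. -14.  37.  39.] y [-27.  -0.  27.]
30 1331 h [-18. -17. -16.  37.  39.] y [-27.  -0.  27.]
36 1550 h [-19. -17. -16.  37.  39.] y [-27.  -0.  27.]
42 1526 h [-64. -44. -17.  30.  39.] y [-27.   1.  27.]
48 738 h [-61. -24. -17. -16. -15.] y [-27. -10.  27.]
54 772 h [-63. -20. -17. -16. -14.] y [-27. -10.  27.]
60 1059 h [-33. -17. -17. -16. -14.] y [-27.  -2.  27.]
66 1220 h [-19. -17. -17. -16. -15.] y [-27.   0.  27.]
72 1218 h [-19. -17. -17. -16. -12.] y [-27.   0.  27.]
```

Call:
{"op": "step_arm", "data": {
  "commands": [
    {"fingers":0.43,"dx":-0.001,"dy":0.005,"dz":0.005,"roll":0},
    {"fingers":0.43,"dx":-0.001,"dy":0.005,"dz":0.014,"roll":0},
    {"fingers":0.43,"dx":-0.001,"dy":0.005,"dz":0.023,"roll":0},
    {"fingers":0.43,"dx":-0.001,"dy":0.005,"dz":0.032,"roll":0},
    {"fingers":0.43,"dx":-0.001,"dy":0.005,"dz":0.041,"roll":0},
    {"fingers":0.43,"dx":-0.001,"dy":0.005,"dz":0.05,"roll":0},
    {"fingers":0.43,"dx":-0.001,"dy":0.005,"dz":0.056,"roll":0},
    {"fingers":0.43,"dx":-0.001,"dy":0.005,"dz":0.056,"roll":0}
  ]
}}

```text
time: 17.52
tool_pos: [0.5015, 0.2484, 0.0244]
tcp_rot: [-0.05, -3.14, 0.0]
wrist_force: [0.2, -0.5, -0.5]
width: 0.285
grip_force: 7.8
```

```bash
python3 - <<'E'
from h import *
go(.4996,.2508,.021,88.1)
E
python3 prof.py
```

```text
pos [0.5015 0.2484 0.0244] yaw_y 88.18 tilt -0.9999996774982212 q6 -1.1236976597998263 t 17.525 w 0.28503567533008833 F [ 0.2247 -0.4812 -0.4892] 7.803959597695211
dx dy dz mm [1.9609 2.3017 3.3594] roll 0.08015567694243941
[0.5015 0.2484 0.0244] 0.28503567533008833 7.803959597695211 [ 0.2247 -0.4812 -0.4892]
-72 16 h [2. 3. 4. 5. 5.] y [-6.  5.  7.]
-66 161 h [ 6.  7.  8.  9. 10.] y [-7.  0.  7.]
-60 266 h [-1.  2.  5.  9. 11.] y [-7.  1.  7.]
-54 83 h [ 5.  7.  9. 12. 13.] y [-5.  1.  6.]
-48 69 h [ 8.  9. 14. 16. 16.] y [-3. -0.  4.]
-42 71 h [13. 14. 17. 19. 20.] y [-2.  0.  4.]
-36 111 h [14. 15. 18. 21. 22.] y [-5.  1.  5.]
-30 114 h [17. 18. 21. 24. 25.] y [-6.  2.  6.]
-24 435 h [20. 22. 29. 31. 33.] y [-15.  -5.  14.]
-18 332 h [17. 24. 30. 33. 35.] y [-14.  -6.  13.]
-12 360 h [25. 28. 35. 70. 72.] y [-15.  -7.  14.]
-6 782 h [28. 32. 55. 76. 84.] y [-14.   7.  14.]
0 853 h [29. 36. 59. 76. 80.] y [-14.  -7.  14.]
6 1628 h [33. 41. 54. 71. 84.] y [-27.  -7.  27.]
12 4628 h [ 36.  45.  76.  89. 100.] y [-26.   7.  26.]
18 1383 h [ 35.  37.  44.  99. 100.] y [-27.   1.  27.]
24 1978 h [36. 37. 38. 50. 53.] y [-27.   0.  27.]
30 2152 h [35. 37. 38. 53. 56.] y [-27.   0.  27.]
36 2451 h [35. 37. 38. 54. 57.] y [-27.   0.  27.]
42 2184 h [ 5. 37. 37. 38. 50.] y [-27.   0.  27.]
48 2309 h [-10.   5.  37.  38.  40.] y [-27.   0.  27.]
54 1483 h [-10.  24.  37.  38.  39.] y [-27. -11.  27.]
60 1648 h [-10.  36.  37.  38.  39.] y [-27.  -2.  27.]
66 2310 h [34. 37. 37. 38. 40.] y [-27.   0.  27.]
72 2329 h [35. 37. 37. 38. 40.] y [-27.   0.  27.]
```

Call:
{"op": "step_arm", "data": {
  "commands": [
    {"fingers":0.43,"dx":0.002,"dy":0,"dz":0.001,"roll":0},
    {"fingers":0.43,"dx":0.002,"dy":0,"dz":0.003,"roll":0},
    {"fingers":0.43,"dx":0.002,"dy":0,"dz":0.0045,"roll":0},
    {"fingers":0.43,"dx":0.002,"dy":0,"dz":0.0045,"roll":0},
    {"fingers":0.43,"dx":0,"dy":0,"dz":-0.03,"roll":0},
    {"fingers":0.43,"dx":0,"dy":0,"dz":-0.08,"roll":0},
    {"fingers":0.43,"dx":0,"dy":0,"dz":-0.12,"roll":0},
    {"fingers":0.43,"dx":0.03,"dy":0,"dz":-0.13,"roll":0}
  ]
}}

```text
time: 18.58
tool_pos: [0.4739, 0.2504, 0.1581]
tcp_rot: [0.052, 3.137, 0.004]
wrist_force: [0.1, 0.6, -1.0]
width: 0.287
grip_force: 7.8
```

```bash
python3 - <<'E'
from h import *
go(.33,.2508,.06,88.1)
E
python3 prof.py
```

```text
pos [0.4739 0.2504 0.1581] yaw_y 88.12 tilt -0.9999885569688515 q6 -1.098715474847738 t 18.575 w 0.286620933540238 F [ 0.1261  0.6283 -1.0276] 7.826561250840314
dx dy dz mm [144.2101  -4.5313  97.5485] roll 0.016301938803792382
[0.4739 0.2504 0.1581] 0.286620933540238 7.826561250840314 [ 0.1261  0.6283 -1.0276]
-72 36 h [7. 8. 8. 9. 9.] y [-7. -0.  6.]
-66 294 h [-0.  4.  8. 10. 11.] y [-7.  1.  7.]
-60 119 h [-0.  1.  7. 11. 12.] y [-7.  1.  7.]
-54 84 h [ 7.  8. 12. 14. 15.] y [-4. -0.  5.]
-48 54 h [ 8. 12. 16. 17. 18.] y [-3. -0.  3.]
-42 94 h [13. 14. 18. 20. 21.] y [-3.  0.  4.]
-36 117 h [15. 17. 21. 23. 24.] y [-5.  1.  6.]
-30 225 h [18. 20. 28. 30. 31.] y [-15.   3.  15.]
-24 449 h [20. 23. 29. 32. 34.] y [-15.  -6.  14.]
-18 289 h [19. 26. 32. 35. 36.] y [-14.  -6.  13.]
-12 349 h [27. 28. 35. 69. 72.] y [-15.  -7.  14.]
-6 1085 h [-98. -97.  40.  72.  84.] y [-26.   7.  27.]
0 1243 h [-98. -96.  42.  73.  81.] y [-27.  -7.  27.]
6 2176 h [-98. -96.  47.  71.  85.] y [-27.  -1.  27.]
12 5301 h [-98. -95.  71.  88. 100.] y [-27.   0.  27.]
18 1629 h [-144. -117.   43.   99.  100.] y [-27.   0.  26.]
24 812 h [-136.  -97.   46.   52.   54.] y [-27.   0.  27.]
30 738 h [-137.  -97.   52.   55.   56.] y [-27.   0.  27.]
36 921 h [-98. -97. -95.  53.  57.] y [-27.  -0.  27.]
42 599 h [-98. -97. -96. -95. -94.] y [-27.   0.  27.]
48 614 h [-98. -97. -96. -95. -91.] y [-27.  -0.  27.]
54 628 h [-99. -97. -96. -94. -91.] y [-27.  -0.  27.]
60 504 h [-144. -141.  -97.  -95.  -94.] y [-27.  -0.  27.]
```

Call:
{"op": "step_arm", "data": {
  "commands": [
    {"fingers":0.43,"dx":0.05,"dy":-0.002,"dz":0,"roll":0},
    {"fingers":0.43,"dx":0.1,"dy":-0.004,"dz":0,"roll":0},
    {"fingers":0.43,"dx":0.14,"dy":-0.005,"dz":0,"roll":0},
    {"fingers":0.43,"dx":0.152,"dy":-0.005,"dz":0.03,"roll":0},
    {"fingers":0.43,"dx":0.152,"dy":-0.005,"dz":0.07,"roll":0},
    {"fingers":0.43,"dx":0.152,"dy":-0.005,"dz":0.105,"roll":0},
    {"fingers":0.43,"dx":0.152,"dy":-0.005,"dz":0.117,"roll":0},
    {"fingers":0.43,"dx":0.152,"dy":-0.005,"dz":0.117,"roll":0}
  ]
}}

```text
time: 19.62
tool_pos: [0.3185, 0.2486, 0.037]
tcp_rot: [-0.05, -3.138, 0.003]
wrist_force: [-0.4, -0.0, -0.2]
width: 0.29
grip_force: 7.8
```

```bash
python3 - <<'E'
from h import *
go(.408,.2508,.05,88.1)
E
```

```text
pos [0.3185 0.2486 0.037 ] yaw_y 88.18 tilt -0.9999947948519047 q6 -0.9382659028615767 t 19.625 w 0.28986949689893804 F [-0.421  -0.0251 -0.1986] 7.827596334682312
dx dy dz mm [-89.3097   5.0261 -13.2241] roll 0.08035442203510001
```

Call:
{"op": "step_arm", "data": {
  "commands": [
    {"fingers":0.43,"dx":-0.015,"dy":0,"dz":-0.001,"roll":0},
    {"fingers":0.43,"dx":-0.027,"dy":0.001,"dz":-0.006,"roll":0},
    {"fingers":0.43,"dx":-0.039,"dy":0.002,"dz":-0.01,"roll":0},
    {"fingers":0.43,"dx":-0.05,"dy":0.002,"dz":-0.014,"roll":0},
    {"fingers":0.43,"dx":-0.06,"dy":0.003,"dz":-0.018,"roll":0},
    {"fingers":0.43,"dx":-0.07,"dy":0.003,"dz":-0.02,"roll":0},
    {"fingers":0.43,"dx":-0.078,"dy":0.003,"dz":-0.02,"roll":0},
    {"fingers":0.43,"dx":-0.078,"dy":0.003,"dz":-0.02,"roll":0}
  ]
}}

```text
time: 20.62
tool_pos: [0.3984, 0.2498, 0.0578]
tcp_rot: [0.051, 3.141, -0.0]
wrist_force: [0.5, -0.5, -0.6]
width: 0.285
grip_force: 7.8
```

```bash
python3 - <<'E'
from h import *
go(.408,.2508,.05,88.1)
E
python3 prof.py
```

```text
pos [0.3984 0.2498 0.0578] yaw_y 88.16 tilt -0.9999999563614714 q6 -1.031415093568833 t 20.625 w 0.28526859644449837 F [ 0.4508 -0.5336 -0.6256] 7.827663274219958
dx dy dz mm [-9.5205  1.3386  7.8044] roll 0.056639084984340116
[0.3984 0.2498 0.0578] 0.28526859644449837 7.827663274219958 [ 0.4508 -0.5336 -0.6256]
-72 387 h [2. 3. 4. 5. 6.] y [-25.   0.  24.]
-66 687 h [2. 3. 4. 5. 6.] y [-25.  -0.  25.]
-60 1572 h [-21. -16.   0.   4.   6.] y [-25.   2.  24.]
-54 256 h [-18.  -2.   4.   5.   6.] y [-20. -11.  19.]
-48 224 h [-4.  3.  4.  5.  5.] y [-19. -11.  18.]
-42 382 h [0. 3. 4. 5. 5.] y [-18.  -3.  17.]
-36 586 h [2. 3. 4. 5. 6.] y [-17.   0.  16.]
-30 551 h [2. 3. 4. 5. 6.] y [-16.   0.  16.]
-24 531 h [3. 3. 4. 7. 8.] y [-15.  -0.  14.]
-18 287 h [-39.   2.   4.   5.   9.] y [-14.  -8.  15.]
-12 184 h [-43. -27.   2.  71.  72.] y [-15.   1.  14.]
-6 708 h [-30. -28.  60.  77.  84.] y [-15.   3.  14.]
0 681 h [-30.  -6.  67.  77.  81.] y [-22.  -0.  22.]
6 1898 h [ 0. 15. 52. 71. 84.] y [-27.  -2.  27.]
12 4894 h [ 13.  40.  74.  88. 100.] y [-26.   7.  26.]
18 1349 h [ 31.  53.  68.  99. 100.] y [-23.  -1.  24.]
24 843 h [49. 59. 77. 78. 80.] y [-12.   0.  11.]
```

Call:
{"op": "step_arm", "data": {
  "commands": [
    {"fingers":0.43,"dx":0,"dy":0,"dz":-0.006,"roll":0},
    {"fingers":0.43,"dx":-0.007,"dy":0,"dz":-0.008,"roll":0},
    {"fingers":0.43,"dx":-0.014,"dy":0,"dz":-0.008,"roll":0},
    {"fingers":0.43,"dx":-0.021,"dy":0,"dz":-0.008,"roll":0},
    {"fingers":0.43,"dx":-0.022,"dy":0,"dz":-0.008,"roll":0},
    {"fingers":0.43,"dx":-0.01,"dy":0,"dz":-0.03,"roll":0},
    {"fingers":0.43,"dx":-0.01,"dy":0,"dz":-0.068,"roll":0},
    {"fingers":0.43,"dx":-0.01,"dy":0,"dz":-0.07,"roll":0}
  ]
}}

```text
time: 21.68
tool_pos: [0.4103, 0.2509, 0.1311]
tcp_rot: [0.05, 3.135, 0.005]
wrist_force: [-0.3, -0.9, -0.9]
width: 0.285
grip_force: 7.8
```

```bash
cat > up.py <<'E'
from tw import *
# upright tweezers: per height band, tool x,y extents
print(t,s['width'],s['grip_force'],s['wrist_force'])
for h in range(-64,100,6):
    k=(abs(-l[...,2]-h)<3)&(l[...,0]>-40)&(l[...,0]<40)&(abs(l[...,1])<27)&(t[2]*1000-l[...,2]>66)
    if k.sum()>2:
        q=l[k]; print(h,k.sum(),'x',np.percentile(q[:,0],[0,10,50,90,100]).round(1),'y',np.percentile(q[:,1],[0,50,100]).round(1))
E
python3 up.py; python3 -c "
from h import *
go(.4486,.2508,.12,88.1)"
```

```text
[0.4103 0.2509 0.1311] 0.28535840141567403 7.826382633356843 [-0.2814 -0.8744 -0.8809]
-34 35 x [16.4 16.4 16.6 16.7 16.9] y [-6.8 -1.   6.6]
-28 305 x [ 6.2  7.9 13.5 16.4 16.8] y [-6.7 -0.4  6.5]
-22 48 x [ 8.8  9.8 11.4 14.9 15.2] y [-6.  -2.6  5.2]
-16 29 x [ 9.5 12.8 14.6 15.2 15.2] y [-4.8  2.8  3.9]
-10 33 x [ 8.4 11.1 14.2 15.3 15.6] y [-1.4  1.2  2.8]
-4 73 x [ 9.1  9.9 11.3 15.1 15.7] y [-3.4  0.1  3.6]
2 75 x [ 8.6  9.7 12.3 15.1 15.5] y [-5.2 -0.9  4.1]
8 94 x [ 8.7  9.7 12.9 15.2 15.5] y [-6.4 -2.7  6.2]
14 1193 x [ 4.4  6.5 13.2 18.2 18.8] y [-22.8   5.2  23. ]
20 300 x [ 5.4 10.1 15.9 18.5 19. ] y [-22.1   5.9  21.9]
26 180 x [ 9.8 10.9 15.1 18.4 18.9] y [-12.7   7.5  12.3]
32 186 x [-9.5 10.5 15.1 18.7 19.1] y [-12.8   0.1  12.6]
38 335 x [-9.8  7.4 12.2 18.6 18.9] y [-24.    6.9  24.1]
44 559 x [-10.1   5.5  11.7  18.4  19.2] y [-25.9   7.   25.6]
50 713 x [-10.    1.1  11.6  18.4  19. ] y [-25.9  -7.3  25.4]
56 1353 x [-10.5   4.9  11.7  16.9  19.2] y [-25.9   6.8  25.7]
62 1050 x [-10.3   1.9  11.8  16.5  17.2] y [-25.9  -1.   25.4]
68 1363 x [-10.7  -5.1  11.3  16.4  17.2] y [-18.9  -0.3  19. ]
74 1006 x [-9.4 -2.4 12.5 16.7 17.5] y [-25.8   0.   26. ]
80 2063 x [-8.4  7.4 12.9 15.8 17.6] y [-26.   -0.3  26.2]
86 943 x [-7.  12.4 12.9 13.3 14. ] y [-27. -13.  27.]
92 376 x [ 9.9 12.2 13.  13.4 13.7] y [-24.9  12.1  24.8]
98 494 x [ 9.4 17.1 17.7 18.2 18.7] y [-23.5  11.2  23.7]
pos [0.4092 0.2502 0.1296] yaw_y 88.19 tilt -0.9999918969377184 q6 -1.04209682100936 t 21.725 w 0.28809038324084263 F [ 0.4768 -0.6155 -0.0847] 7.82642515929183
dx dy dz mm [-39.3069   1.7836   9.7787] roll 0.08544645754875546
```

Call:
{"op": "step_arm", "data": {
  "commands": [
    {"fingers":0.43,"dx":-0.025,"dy":0.001,"dz":0,"roll":0},
    {"fingers":0.43,"dx":-0.045,"dy":0.002,"dz":0,"roll":0},
    {"fingers":0.43,"dx":-0.051,"dy":0.0022,"dz":0,"roll":0},
    {"fingers":0.43,"dx":-0.051,"dy":0.0022,"dz":0,"roll":0},
    {"fingers":0.43,"dx":-0.051,"dy":0.0022,"dz":0,"roll":0}
  ]
}}

```text
time: 22.35
tool_pos: [0.458, 0.2499, 0.1274]
tcp_rot: [-0.05, -3.14, 0.001]
wrist_force: [0.4, 0.8, 0.4]
width: 0.284
grip_force: 7.8
```

```bash
python3 up.py | awk '$1<50' ; python3 -c "
from h import *
go(.4601,.2508,.0495,88.1)"
```

```text
-64 6 x [33.7 34.1 35.4 37.6 37.6] y [-12.6 -10.4  16.3]
-34 38 x [16.3 16.4 16.5 16.6 16.8] y [-6.8 -0.7  6.6]
-28 298 x [ 6.3  7.9 13.3 16.3 16.9] y [-6.7 -0.4  6.5]
-22 50 x [ 8.9  9.9 11.2 14.9 15. ] y [-6.  -3.2  5.8]
-16 31 x [10.6 13.1 14.7 15.1 15.2] y [-3.7  2.8  3.9]
-10 38 x [ 8.7 10.8 14.  15.1 15.6] y [-1.4  1.2  2.8]
-4 70 x [ 8.9  9.8 11.3 15.  15.5] y [-3.9 -0.4  3.6]
2 72 x [ 8.5  9.7 11.5 15.  15.4] y [-4.7  0.6  4. ]
8 88 x [ 8.3  9.9 13.3 15.2 15.3] y [-6.5 -2.7  6.7]
14 1188 x [ 4.3  6.5 13.1 18.1 18.9] y [-22.7   5.2  22.8]
20 313 x [ 5.3 10.2 15.8 18.6 18.9] y [-22.    6.   21.4]
26 174 x [ 9.7 10.9 15.1 18.4 18.7] y [-12.5   7.4  12.2]
32 197 x [-8.5 10.5 15.  18.6 18.8] y [-13.    6.7  12.6]
38 317 x [-9.2  7.5 12.1 18.5 19. ] y [-24.1   6.8  23.6]
44 575 x [-10.    2.   11.7  18.4  19.2] y [-25.8   6.6  25.5]
pos [0.4581 0.25   0.1276] yaw_y 88.19 tilt -0.9999996070076558 q6 -1.0875777356433847 t 22.4 w 0.28366627940153044 F [-0.006  -0.2185 -0.1168] 7.826806900411611
dx dy dz mm [-2.0437  0.8951 78.0739] roll 0.09099800382676904
```

Call:
{"op": "step_arm", "data": {
  "commands": [
    {"fingers":0.43,"dx":-0.002,"dy":0.0008,"dz":0.012,"roll":0},
    {"fingers":0.43,"dx":-0.002,"dy":0.0008,"dz":0.026,"roll":0},
    {"fingers":0.43,"dx":-0.002,"dy":0.0008,"dz":0.04,"roll":0},
    {"fingers":0.43,"dx":-0.002,"dy":0.0008,"dz":0.055,"roll":0},
    {"fingers":0.43,"dx":-0.002,"dy":0.0008,"dz":0.068,"roll":0},
    {"fingers":0.43,"dx":-0.002,"dy":0.0008,"dz":0.074,"roll":0},
    {"fingers":0.43,"dx":-0.002,"dy":0.0008,"dz":0.077,"roll":0},
    {"fingers":0.43,"dx":-0.002,"dy":0.0008,"dz":0.077,"roll":0}
  ]
}}

```text
time: 23.4
tool_pos: [0.461, 0.2509, 0.051]
tcp_rot: [0.05, 3.141, 0.0]
wrist_force: [-0.7, 0.0, 0.7]
width: 0.281
grip_force: 7.8
```

```bash
python3 up.py | awk '$1<50' ; python3 -c "
from h import *
go(.4486,.2508,.036,88.1)"
```

```text
14 1063 x [ 4.4  6.4 12.8 17.8 39.7] y [-22.7   6.6  22.8]
20 311 x [ 5.2  9.7 15.5 18.6 18.9] y [-22.4   5.9  22.3]
26 172 x [ 9.9 10.8 15.4 18.4 18.7] y [-12.5   7.2  12.3]
32 192 x [-9.2 10.5 15.1 18.6 18.9] y [-13.    6.8  12.6]
38 321 x [-10.2   7.4  12.2  18.5  19. ] y [-24.1   6.8  24.1]
44 579 x [-10.3  -1.5  11.6  18.4  19.1] y [-25.8   6.7  25.7]
pos [0.4612 0.251  0.0513] yaw_y 88.18 tilt -0.9999996845779394 q6 -1.0881043165047914 t 23.45 w 0.2897004041793884 F [-0.1081  0.162  -0.2305] 7.827270603447687
dx dy dz mm [12.6154 -0.6115 15.2843] roll 0.08419240547010531
```

Call:
{"op": "step_arm", "data": {
  "commands": [
    {"fingers":0.43,"dx":0,"dy":0,"dz":0.002,"roll":0},
    {"fingers":0.3,"dx":0,"dy":0,"dz":0.002,"roll":0},
    {"fingers":0.1,"dx":0,"dy":0,"dz":0.002,"roll":0},
    {"fingers":-0.1,"dx":0,"dy":0,"dz":0.002,"roll":0},
    {"fingers":-0.1,"dx":0.006,"dy":-0.0006,"dz":0.002,"roll":0},
    {"fingers":-0.1,"dx":0.0126,"dy":-0.0006,"dz":0.008,"roll":0},
    {"fingers":-0.1,"dx":0.0126,"dy":-0.0006,"dz":0.0145,"roll":0},
    {"fingers":-0.1,"dx":0.0126,"dy":-0.0006,"dz":0.0145,"roll":0}
  ]
}}

```text
time: 24.45
tool_pos: [0.4473, 0.2503, 0.0354]
tcp_rot: [-0.049, -3.14, 0.001]
wrist_force: [-0.1, 0.2, 0.2]
width: 0.55
grip_force: 0.0
```

```bash
python3 up.py ; python3 -c "
from h import *
P=cloud('wrist'); rect(P,(.4486,.2508),.03,.095,.112); rect(P,(.4486,.2508),.012,.118,.136)
go(.4486,.2508,.036,88.1)"
```

```text
[0.4473 0.2503 0.0354] 0.5496966795953536 0.0 [-0.0818  0.2415  0.2344]
32 657 x [-26.1  -6.4   0.3   4.3  28. ] y [-23.9   6.5  24.4]
38 572 x [-10.1  -7.    0.5   6.1  11.9] y [-27.   8.  27.]
44 690 x [-10.5  -6.3   1.7  11.8  12.5] y [-26.9   8.   26.8]
50 740 x [-10.4  -5.7   3.6  11.9  12.6] y [-26.9   7.8  27. ]
56 788 x [-10.6  -5.2   3.2  11.7  12.5] y [-26.9   8.2  27. ]
62 815 x [-10.8  -4.7   4.1  12.   13. ] y [-26.9  -5.7  27. ]
68 1334 x [-11.1  -7.1   1.5  11.8  12.7] y [-27.   -5.7  27. ]
74 1513 x [-9.9 -3.3  2.2 10.7 12.7] y [-27.    0.3  26.9]
80 804 x [-3.4 -1.7  2.  12.7 13.9] y [-27.    0.3  26.9]
86 795 x [-3.5 -1.5  2.7 13.1 13.8] y [-27.    0.6  27. ]
92 749 x [-0.2  1.2  2.7 13.2 14.1] y [-26.9   0.8  27. ]
98 203 x [ 0.6  2.4 17.6 18.1 18.5] y [-26.8   1.8  26.2]
n 3535 z 0.10563391633264639 ((446.486572265625, 250.65664672851562), (54.641502380371094, 23.86545753479004), 87.91638946533203)
n 1128 z 0.12451292655013455 ((447.0551452636719, 251.0310821533203), (7.334024429321289, 15.532917022705078), 0.2227478325366974)
pos [0.4478 0.2505 0.0358] yaw_y 88.19 tilt -0.9999995146278937 q6 -1.0777494127643683 t 24.5 w 0.5485552880053972 F [ 0.297  -0.5253 -0.5794] 0.0
dx dy dz mm [-0.81    0.3625 -0.1621] roll 0.09210398654221308
```

Call:
{"op": "step_arm", "data": {
  "commands": [
    {"fingers":0.1,"dx":-0.0005,"dy":0.0003,"dz":0,"roll":0},
    {"fingers":0.2,"dx":-0.0005,"dy":0.0003,"dz":0,"roll":0},
    {"fingers":0.28,"dx":-0.0005,"dy":0.0003,"dz":0,"roll":0},
    {"fingers":0.34,"dx":-0.0005,"dy":0.0003,"dz":0,"roll":0},
    {"fingers":0.38,"dx":-0.0005,"dy":0.0003,"dz":0,"roll":0},
    {"fingers":0.42,"dx":-0.0005,"dy":0.0003,"dz":0,"roll":0},
    {"fingers":0.42,"dx":-0.0005,"dy":0.0003,"dz":0,"roll":0}
  ]
}}

```text
time: 25.38
tool_pos: [0.4492, 0.2512, 0.0369]
tcp_rot: [0.05, 3.14, 0.001]
wrist_force: [0.3, 0.6, 5.8]
width: 0.295
grip_force: 8.9
```

Call:
{"op": "step_arm", "data": {
  "commands": [
    {"fingers":0.42,"dx":0,"dy":0,"dz":-0.01,"roll":0},
    {"fingers":0.42,"dx":0,"dy":0,"dz":-0.035,"roll":0},
    {"fingers":0.42,"dx":0,"dy":0,"dz":-0.07,"roll":0},
    {"fingers":0.42,"dx":0,"dy":0,"dz":-0.105,"roll":0},
    {"fingers":0.42,"dx":0,"dy":0,"dz":-0.13,"roll":0},
    {"fingers":0.42,"dx":0,"dy":0,"dz":-0.14,"roll":0},
    {"fingers":0.42,"dx":0,"dy":0,"dz":-0.14,"roll":0}
  ]
}}

```text
time: 26.25
tool_pos: [0.4487, 0.2509, 0.1766]
tcp_rot: [0.05, 3.141, 0.0]
wrist_force: [-0.1, -0.6, -1.0]
width: 0.292
grip_force: 7.4
```

```bash
python3 up.py | awk '$1<60' ; python3 -c "
from h import *
go(.5006,-.3084,.15,34)"
```

```text
-28 6 x [2.5 2.6 2.7 2.8 2.8] y [-6.7 -0.1  6.4]
-22 22 x [3.6 3.7 4.  4.1 4.2] y [-7.  -0.7  6.8]
-16 353 x [-6.7 -4.6  1.   3.9  4.6] y [-7.1 -0.9  6.8]
-10 60 x [-3.5 -2.1 -1.   2.6  3.2] y [-6.4 -2.5  5.5]
-4 59 x [-2.9 -2.5  1.6  2.7  2.9] y [-4.6  1.1  4.3]
2 48 x [-2.   0.4  2.1  2.7  2.9] y [-1.4  1.1  3.2]
8 75 x [-3.8 -2.6 -0.7  2.6  3.2] y [-3.7 -0.4  3. ]
14 90 x [-3.2 -2.3 -1.   2.7  3.2] y [-5.5  1.   4.3]
20 100 x [-4.1 -2.3  0.9  2.8  3.2] y [-6.6 -2.7  5.6]
26 288 x [-8.  -2.   3.4  6.1  6.6] y [-22.5   4.5  22.7]
32 325 x [-4.5 -1.9  4.3  6.3  9.2] y [-22.4   6.   22.5]
38 389 x [-3.2 -1.4  5.9 11.9 12.2] y [-24.    6.8  24.3]
44 656 x [-4.6 -1.1  7.8 12.  12.6] y [-25.9   6.7  25.6]
50 703 x [-4.5 -0.1  7.9 12.  12.8] y [-26.2  -6.8  26.3]
56 839 x [-3.2  1.4  7.8 12.1 12.6] y [-26.1   6.3  26.2]
pos [0.4481 0.2506 0.1755] yaw_y 88.18 tilt -0.9999991250173825 q6 -1.0776921048130965 t 26.3 w 0.2899240921801688 F [-0.0891  0.3904 -0.4158] 7.437397428002441
dx dy dz mm [ -70.2011 -557.0619   25.7828] roll 54.18443733909487
```

Call:
{"op": "step_arm", "data": {
  "commands": [
    {"fingers":0.42,"dx":-0.002,"dy":-0.015,"dz":0,"roll":2},
    {"fingers":0.42,"dx":-0.007,"dy":-0.06,"dz":0,"roll":8},
    {"fingers":0.42,"dx":-0.015,"dy":-0.115,"dz":0,"roll":16},
    {"fingers":0.42,"dx":-0.022,"dy":-0.175,"dz":0,"roll":24},
    {"fingers":0.42,"dx":-0.03,"dy":-0.235,"dz":0,"roll":32},
    {"fingers":0.42,"dx":-0.037,"dy":-0.295,"dz":0,"roll":40},
    {"fingers":0.42,"dx":-0.045,"dy":-0.355,"dz":0,"roll":48},
    {"fingers":0.42,"dx":-0.052,"dy":-0.415,"dz":0,"roll":54.2}
  ]
}}

```text
time: 27.3
tool_pos: [0.4861, -0.168, 0.1752]
tcp_rot: [-1.482, -2.768, 0.001]
wrist_force: [1.0, 0.3, 0.2]
width: 0.296
grip_force: 7.4
```

```bash
python3 -c "
from h import *
go(.4993,-.3068,.13,34)"
```

```text
pos [ 0.4861 -0.168   0.1752] yaw_y 33.66 tilt -0.9999983687908367 q6 -0.9684361644719796 t 27.3 w 0.2964548657860001 F [0.9962 0.2595 0.1747] 7.441100107098464
dx dy dz mm [-122.91    -65.9039   45.0994] roll -0.34256347194005343
```

Call:
{"op": "step_arm", "data": {
  "commands": [
    {"fingers":0.42,"dx":-0.04,"dy":-0.022,"dz":0.01,"roll":0},
    {"fingers":0.42,"dx":-0.085,"dy":-0.046,"dz":0.025,"roll":0},
    {"fingers":0.42,"dx":-0.115,"dy":-0.063,"dz":0.04,"roll":0},
    {"fingers":0.42,"dx":-0.124,"dy":-0.067,"dz":0.045,"roll":0},
    {"fingers":0.42,"dx":-0.124,"dy":-0.067,"dz":0.045,"roll":0},
    {"fingers":0.45,"dx":-0.124,"dy":-0.067,"dz":0.045,"roll":0},
    {"fingers":0.5,"dx":-0.124,"dy":-0.067,"dz":0.045,"roll":0},
    {"fingers":0.55,"dx":-0.124,"dy":-0.067,"dz":0.045,"roll":0}
  ]
}}

```text
time: 28.3
tool_pos: [0.5017, -0.3051, 0.1321]
tcp_rot: [1.473, 2.774, -0.0]
wrist_force: [0.5, 0.4, 0.6]
width: 0.226
grip_force: 13.1
```

Call:
{"op": "step_arm", "data": {
  "commands": [
    {"fingers":0.58,"dx":0,"dy":0,"dz":0,"roll":0},
    {"fingers":0.61,"dx":0,"dy":0,"dz":0,"roll":0},
    {"fingers":0.61,"dx":0,"dy":0,"dz":0,"roll":0}
  ]
}}

```text
time: 28.68
tool_pos: [0.5013, -0.3058, 0.1314]
tcp_rot: [-1.475, -2.774, 0.0]
wrist_force: [-0.2, 0.5, -0.3]
width: 0.198
grip_force: 14.8
```

```bash
python3 up.py | awk '$1<40' ; python3 -c "
from h import *
P=cloud('wrist'); m,q=rect(P,(.4999,-.3077),.018,.0085,.014)
go(.4993,-.3068,.045,34)"
```

```text
-28 4 x [2.1 2.2 2.4 2.5 2.5] y [-11.3 -10.5   9.8]
-22 23 x [2.6 2.9 3.6 3.8 3.9] y [-12.2   4.4  10.5]
-16 369 x [-6.9 -5.5  0.6  3.8  4.2] y [-12.2  -6.   10.5]
-10 73 x [-4.3 -2.8 -0.1  2.6  2.7] y [-10.7   5.2   9.6]
-4 68 x [-4.2 -2.9 -0.5  2.3  2.7] y [-8.9 -1.1  7.8]
2 71 x [-3.7 -2.4 -1.   2.4  2.7] y [-7.2 -3.   5.5]
8 55 x [-2.2 -1.6  1.8  2.6  2.8] y [-5.   1.8  3.8]
14 58 x [-3.5 -1.9  1.5  2.4  2.9] y [-2.4  0.1  1.8]
20 78 x [-4.7 -2.9 -1.4  2.5  3. ] y [-2.4 -0.6  1.2]
26 330 x [-8.7 -5.3  3.4  5.9  6.3] y [-18.9  -2.4  17.3]
32 325 x [-8.8 -5.3  3.5  5.7  6.3] y [-18.3  -3.2  17. ]
38 382 x [-8.5 -3.2  5.9 11.6 12.1] y [-21.3  -5.2  19.4]
n 291 z 0.010746534080997183 ((499.91156005859375, -307.96612548828125), (15.6952486038208, 16.425369262695312), 33.46064758300781)
pos [ 0.5013 -0.3058  0.1314] yaw_y 33.98 tilt -0.9999999998497026 q6 -1.1832750442456228 t 28.725 w 0.20082929122131557 F [-0.6017 -0.5589 -0.6521] 14.826323749730363
dx dy dz mm [ 0.2662 -2.2238 86.3749] roll -0.016837809463225994
```

Call:
{"op": "step_arm", "data": {
  "commands": [
    {"fingers":0.62,"dx":0.0003,"dy":-0.0015,"dz":0.02,"roll":0},
    {"fingers":0.62,"dx":0.0003,"dy":-0.0015,"dz":0.045,"roll":0},
    {"fingers":0.62,"dx":0.0003,"dy":-0.0015,"dz":0.065,"roll":0},
    {"fingers":0.62,"dx":0.0003,"dy":-0.0015,"dz":0.08,"roll":0},
    {"fingers":0.62,"dx":0.0003,"dy":-0.0015,"dz":0.083,"roll":0},
    {"fingers":0.62,"dx":0.0003,"dy":-0.0015,"dz":0.083,"roll":0}
  ]
}}

```text
time: 29.48
tool_pos: [0.5001, -0.3066, 0.0485]
tcp_rot: [1.475, 2.773, -0.0]
wrist_force: [-0.2, 0.4, 0.2]
width: 0.189
grip_force: 15.1
```

```bash
python3 up.py | awk '$1<40' ; python3 -c "
from h import *
P=cloud('wrist'); m,q=rect(P,(.4999,-.3077),.018,.0085,.0135)
go(.4999,-.3064,.033,34)"
```

```text
20 65 x [-4.9 -3.2  0.1  2.5  3.3] y [-2.4 -0.6  0.3]
26 381 x [-8.8 -5.7  2.1  5.8  6.3] y [-18.1   0.3  16.8]
32 294 x [-8.5 -5.4  4.2  5.8  9.8] y [-17.8  -2.8   7.5]
38 395 x [-8.8 -2.7  5.9 11.6 12.1] y [-20.2  -5.1  19.2]
n 410 z 0.010661604484311873 ((499.4972839355469, -307.86346435546875), (15.61036205291748, 16.799053192138672), 30.928848266601562)
pos [ 0.5005 -0.3068  0.049 ] yaw_y 33.98 tilt -0.9999992217421644 q6 -1.1854478739337944 t 29.525 w 0.19230241321241415 F [-0.1791 -0.0322 -0.0609] 15.123985138779972
dx dy dz mm [ 0.6756 -0.2784 16.0392] roll -0.017463238178606844
```

Call:
{"op": "step_arm", "data": {
  "commands": [
    {"fingers":0.62,"dx":0.0004,"dy":-0.0003,"dz":0.006,"roll":0},
    {"fingers":0.62,"dx":0.0004,"dy":-0.0003,"dz":0.012,"roll":0},
    {"fingers":0.62,"dx":0.0004,"dy":-0.0003,"dz":0.015,"roll":0},
    {"fingers":0.62,"dx":0.0004,"dy":-0.0003,"dz":0.016,"roll":0}
  ]
}}

```text
time: 30.02
tool_pos: [0.4991, -0.306, 0.0319]
tcp_rot: [-1.475, -2.773, -0.0]
wrist_force: [-0.5, -1.0, -0.6]
width: 0.195
grip_force: 15.1
```

Call:
{"op": "step_arm", "data": {
  "commands": [
    {"fingers":0.62,"dx":0,"dy":0,"dz":0.001,"roll":0},
    {"fingers":0.62,"dx":0,"dy":0,"dz":0.0015,"roll":0}
  ]
}}

```text
time: 30.28
tool_pos: [0.4999, -0.3066, 0.0316]
tcp_rot: [1.475, 2.773, -0.0]
wrist_force: [-0.7, 0.4, 4.7]
width: 0.194
grip_force: 15.2
```

Call:
{"op": "step_arm", "data": {
  "commands": [
    {"fingers":0.57,"dx":0,"dy":0,"dz":-0.0005,"roll":0},
    {"fingers":0.52,"dx":0,"dy":0,"dz":-0.0005,"roll":0},
    {"fingers":0.47,"dx":0,"dy":0,"dz":-0.0005,"roll":0},
    {"fingers":0.43,"dx":0,"dy":0,"dz":-0.0005,"roll":0},
    {"fingers":0.43,"dx":0,"dy":0,"dz":-0.0005,"roll":0}
  ]
}}

```text
time: 30.9
tool_pos: [0.4996, -0.3064, 0.0315]
tcp_rot: [1.475, 2.773, -0.0]
wrist_force: [-0.6, 0.4, 2.9]
width: 0.287
grip_force: 5.6
```

Call:
{"op": "step_arm", "data": {
  "commands": [
    {"fingers":0.43,"dx":0,"dy":0,"dz":-0.01,"roll":0},
    {"fingers":0.43,"dx":0,"dy":0,"dz":-0.03,"roll":0},
    {"fingers":0.43,"dx":0,"dy":0,"dz":-0.06,"roll":0},
    {"fingers":0.43,"dx":0,"dy":0,"dz":-0.09,"roll":0},
    {"fingers":0.43,"dx":0,"dy":0,"dz":-0.1,"roll":0},
    {"fingers":0.43,"dx":0,"dy":0,"dz":-0.1,"roll":0}
  ]
}}

```text
time: 31.65
tool_pos: [0.5, -0.3066, 0.1327]
tcp_rot: [1.474, 2.772, -0.0]
wrist_force: [-0.3, -0.2, -0.1]
width: 0.284
grip_force: 5.6
```

```bash
python3 up.py | awk '$1<40' ; python3 -c "
from h import *
P=cloud('wrist'); m,q=rect(P,(.4999,-.3077),.03,.0085,.0135)
go(.6377,-.0049,.15,118.4)"
```

```text
-28 74 x [-6.5 -6.2  6.4  6.7  6.9] y [-10.2  -0.5   9.2]
-22 302 x [-9.7 -6.7  4.9  6.8  7.2] y [-10.7  -1.1   8. ]
-16 368 x [-7.  -5.3  0.4  3.7  4.3] y [-10.9  -4.4   9.2]
-10 67 x [-4.2 -2.4  0.6  2.6  3. ] y [-9.2  4.7  8. ]
-4 68 x [-4.  -2.7 -1.2  2.3  2.8] y [-7.4 -4.2  6.2]
2 76 x [-4.1 -2.5  0.4  2.5  2.9] y [-6.2  0.1  4.5]
8 46 x [-2.   0.7  2.   2.5  2.9] y [-4.   0.8  2.8]
14 73 x [-3.8 -2.6  0.7  2.4  2.9] y [-3.4 -0.6  2.2]
20 111 x [-4.  -2.7 -1.2  2.5  3.1] y [-5.1 -0.6  3.9]
26 292 x [-4.2 -2.1  3.   5.8  6.2] y [-22.4   2.   20.6]
32 368 x [-7.4 -2.2  3.3  5.7  6.2] y [-22.2   4.1  11.7]
38 415 x [-5.9 -1.9  5.6 11.5 12.3] y [-24.7   4.7  23. ]
n 14 z 0.009138023508767246 ((506.63531494140625, -334.2713623046875), (22.173437118530273, 2.493762969970703), 19.904132843017578)
pos [ 0.4992 -0.3061  0.1313] yaw_y 33.98 tilt -0.9999999971974697 q6 -1.18569562216578 t 31.7 w 0.2895464361043854 F [ 0.4496 -0.0634 -0.197 ] 5.644096388714388
dx dy dz mm [172.3134 283.2121 -18.7366] roll -84.41697859491967
```

Call:
{"op": "step_arm", "data": {
  "commands": [
    {"fingers":0.43,"dx":0.005,"dy":0.01,"dz":-0.005,"roll":-8},
    {"fingers":0.43,"dx":0.025,"dy":0.04,"dz":-0.015,"roll":-18},
    {"fingers":0.43,"dx":0.055,"dy":0.09,"dz":-0.015,"roll":-28},
    {"fingers":0.43,"dx":0.085,"dy":0.14,"dz":-0.015,"roll":-38},
    {"fingers":0.43,"dx":0.115,"dy":0.19,"dz":-0.015,"roll":-48},
    {"fingers":0.43,"dx":0.145,"dy":0.24,"dz":-0.015,"roll":-58},
    {"fingers":0.43,"dx":0.165,"dy":0.27,"dz":-0.015,"roll":-68},
    {"fingers":0.43,"dx":0.173,"dy":0.282,"dz":-0.015,"roll":-78}
  ]
}}

```text
time: 32.7
tool_pos: [0.6358, -0.0025, 0.1439]
tcp_rot: [0.611, -3.078, -0.002]
wrist_force: [0.7, -1.0, -0.9]
width: 0.285
grip_force: 5.6
```

Call:
{"op": "step_arm", "data": {
  "commands": [
    {"fingers":0.43,"dx":0,"dy":0,"dz":0,"roll":-6.4},
    {"fingers":0.43,"dx":0,"dy":0,"dz":0,"roll":-6.4},
    {"fingers":0.43,"dx":0,"dy":0,"dz":0,"roll":-6.4}
  ]
}}

```text
time: 33.08
tool_pos: [0.6357, -0.0053, 0.1451]
tcp_rot: [0.766, -3.045, -0.001]
wrist_force: [-0.2, -0.9, 0.5]
width: 0.285
grip_force: 5.6
```

```bash
python3 - <<'E'
from h import *
from tw import *
P=cloud('wrist'); rect(P,(.6377,-.0049),.06,.067,.078)
for h in (-22,-16): 
    k=(abs(-l[...,2]-h)<3)&(abs(l[...,0])<12)&(abs(l[...,1])<14); q=l[k]; print(h,len(q),q.min(0),q.max(0))
k=(abs(l[...,0]+1)<13)&(abs(l[...,1])<13)&(-l[...,2]<-18)&(-l[...,2]>-32); q=l[k]; print(cv2.minAreaRect(q[:,:2].astype(np.float32)), -q[:,2].max())
go(.6363,-.0048,.08,118.4)
E
```

```text
n 1641 z 0.07272570049191321 ((636.9181518554688, -5.338741302490234), (62.82070541381836, 56.66474151611328), 28.121612548828125)
-22 301 [-9.209  -9.3972 19.0156] [ 7.2931 10.2212 24.9982]
-16 370 [-6.784  -9.8209 13.1077] [ 6.4579 10.3779 18.9702]
((-0.9864096641540527, 0.19559478759765625), (16.439313888549805, 19.864709854125977), 1.3760216236114502) -28.81782230578483
pos [ 0.6359 -0.0054  0.1455] yaw_y 118.27 tilt -0.9999989591948976 q6 -2.111931685580226 t 33.125 w 0.28454403918450993 F [-0.6435  0.0085  0.1709] 5.643876836111303
dx dy dz mm [-0.6953  0.3526 65.495 ] roll -0.12771746831657538
```

Call:
{"op": "step_arm", "data": {
  "commands": [
    {"fingers":0.43,"dx":-0.0005,"dy":-0.0008,"dz":0.01,"roll":-0.1},
    {"fingers":0.43,"dx":-0.0005,"dy":-0.0008,"dz":0.03,"roll":-0.1},
    {"fingers":0.43,"dx":-0.0005,"dy":-0.0008,"dz":0.05,"roll":-0.1},
    {"fingers":0.43,"dx":-0.0005,"dy":-0.0008,"dz":0.06,"roll":-0.1},
    {"fingers":0.43,"dx":-0.0005,"dy":-0.0008,"dz":0.06,"roll":-0.1}
  ]
}}

```text
time: 33.75
tool_pos: [0.636, -0.0055, 0.0844]
tcp_rot: [0.772, -3.042, -0.002]
wrist_force: [0.4, -0.3, -0.7]
width: 0.286
grip_force: 5.6
```

```bash
python3 - <<'E'
from h import *
from tw import *
P=cloud('wrist'); rect(P,(.6377,-.0049),.06,.067,.078)
k=(abs(l[...,0]+1)<13)&(abs(l[...,1])<13)&(-l[...,2]<-18)&(-l[...,2]>-28); q=l[k]; print(len(q),cv2.minAreaRect(q[:,:2].astype(np.float32)))
for h in (-22,-16): 
    k=(abs(-l[...,2]-h)<3)&(abs(l[...,0])<12)&(abs(l[...,1])<14); q=l[k]; print(h,len(q),q.min(0),q.max(0))
# cheek inner/outer y in tool frame
k=(abs((t[2]*1000-l[...,2])-73)<3)&(abs(l[...,0])<34)&(abs(l[...,1])<34); q=l[k]; y=q[:,1]
print('cheeks y',np.percentile(y[y<0],[1,99]),np.percentile(y[y>0],[1,99]),'x',np.percentile(q[:,0],[1,99]))
k=(abs((t[2]*1000-l[...,2])-53)<1.5)&(abs(l[...,0])<26)&(abs(l[...,1])<21); q=l[k]; print('mouth',np.percentile(q[:,0],[1,99]))
go(.6363,-.0048,.08,118.4)
E
```

```text
n 2173 z 0.07249406177262477 ((628.9246826171875, -9.780269622802734), (45.22629165649414, 56.455204010009766), 28.54970932006836)
381 ((-1.0120172500610352, 0.20016193389892578), (16.432432174682617, 19.94944190979004), 1.0676687955856323)
-22 299 [-9.3743 -9.4026 19.0303] [ 7.2211  9.9586 24.959 ]
-16 368 [-6.8787 -9.8327 13.1611] [ 4.3871 10.3108 18.9988]
cheeks y [-28.3603  -6.3568] [ 6.9526 27.707 ] x [-9.3548 29.9154]
mouth [-21.7722  20.4432]
pos [ 0.637  -0.0056  0.0857] yaw_y 118.48 tilt -0.9999992847317495 q6 -2.1157629264207527 t 33.8 w 0.2873894639800895 F [-0.2614  0.9019 -1.0106] 5.643944232724607
dx dy dz mm [0.2307 0.9968 5.6609] roll 0.08186151112053608
```

Call:
{"op": "step_arm", "data": {
  "commands": [
    {"fingers":0.43,"dx":0.0002,"dy":-0.0004,"dz":0.002,"roll":0},
    {"fingers":0.43,"dx":0.0002,"dy":-0.0004,"dz":0.004,"roll":0},
    {"fingers":0.43,"dx":0.0002,"dy":-0.0004,"dz":0.006,"roll":0},
    {"fingers":0.43,"dx":0.0002,"dy":-0.0004,"dz":0.008,"roll":0},
    {"fingers":0.43,"dx":0.0002,"dy":-0.0004,"dz":0.01,"roll":0}
  ]
}}

```text
time: 34.42
tool_pos: [0.6376, -0.0061, 0.0766]
tcp_rot: [-0.773, 3.045, -0.0]
wrist_force: [0.4, -0.7, 2.7]
width: 0.285
grip_force: 5.6
```

Call:
{"op": "step_arm", "data": {
  "commands": [
    {"fingers":0.43,"dx":0,"dy":0,"dz":0.002,"roll":0},
    {"fingers":0.43,"dx":0,"dy":0,"dz":0.004,"roll":0},
    {"fingers":0.43,"dx":0,"dy":0,"dz":0.005,"roll":0}
  ]
}}

```text
time: 34.8
tool_pos: [0.6387, -0.0061, 0.0728]
tcp_rot: [-0.772, 3.042, -0.001]
wrist_force: [-0.1, 0.1, 6.6]
width: 0.286
grip_force: 5.6
```

Call:
{"op": "step_arm", "data": {
  "commands": [
    {"fingers":0.43,"dx":0,"dy":0,"dz":0.0015,"roll":0},
    {"fingers":0.43,"dx":0,"dy":0,"dz":0.003,"roll":0},
    {"fingers":0.43,"dx":0,"dy":0,"dz":0.004,"roll":0}
  ]
}}

```text
time: 35.17
tool_pos: [0.6376, -0.0061, 0.0674]
tcp_rot: [-0.773, 3.045, -0.0]
wrist_force: [-0.1, -0.9, 1.6]
width: 0.284
grip_force: 5.7
```

```bash
python3 -c "
from h import *
go(.6363,-.0048,.06,118.4)"
```

```text
pos [ 0.6376 -0.0061  0.0674] yaw_y 118.48 tilt -0.9999998677756051 q6 -2.116482295912146 t 35.175 w 0.284014264062211 F [-0.1227 -0.8881  1.6478] 5.660794539435301
dx dy dz mm [0.5172 1.8115 7.3624] roll 0.08231714321533445
```

Call:
{"op": "step_arm", "data": {
  "commands": [
    {"fingers":0.43,"dx":0,"dy":0,"dz":0.0015,"roll":0},
    {"fingers":0.43,"dx":0,"dy":0,"dz":0.003,"roll":0}
  ]
}}

```text
time: 35.42
tool_pos: [0.6382, -0.0061, 0.0652]
tcp_rot: [-0.772, 3.044, -0.001]
wrist_force: [-0.1, -1.0, 6.2]
width: 0.285
grip_force: 5.7
```

Call:
{"op": "step_arm", "data": {
  "commands": [
    {"fingers":0.43,"dx":0,"dy":0,"dz":0.001,"roll":0},
    {"fingers":0.43,"dx":0,"dy":0,"dz":0.002,"roll":0}
  ]
}}

```text
time: 35.67
tool_pos: [0.6387, -0.006, 0.0639]
tcp_rot: [-0.772, 3.043, -0.001]
wrist_force: [0.2, -0.1, 8.3]
width: 0.284
grip_force: 5.7
```

Call:
{"op": "step_arm", "data": {
  "commands": [
    {"fingers":0.43,"dx":0,"dy":0,"dz":0.001,"roll":0},
    {"fingers":0.43,"dx":0,"dy":0,"dz":0.002,"roll":0}
  ]
}}

```text
time: 35.92
tool_pos: [0.6387, -0.006, 0.062]
tcp_rot: [-0.772, 3.042, -0.001]
wrist_force: [-0.2, 0.8, 8.1]
width: 0.285
grip_force: 5.7
```

Call:
{"op": "step_arm", "data": {
  "commands": [
    {"fingers":0.43,"dx":0,"dy":0,"dz":0.001,"roll":0},
    {"fingers":0.43,"dx":0,"dy":0,"dz":0.0015,"roll":0}
  ]
}}

```text
time: 36.17
tool_pos: [0.6386, -0.006, 0.0604]
tcp_rot: [-0.772, 3.043, -0.001]
wrist_force: [0.5, 0.5, 8.9]
width: 0.283
grip_force: 5.7
```

```bash
cat > chk.py <<'E'
from tw import *
P=cloud('wrist'); z=P[...,2]
r=np.hypot(P[...,0]-.6377,P[...,1]+.0049)
c=(r<.06)&(abs(z-.072)<.006); print('cheek z',np.median(z[c]),'n',c.sum())
b=(r<.13)&(r>.055)&(z>.012)&(z<.032); print('bed z',np.median(z[b]))
h=-l[...,2]
k=(abs(l[...,0])<5)&(abs(l[...,1])<8)&(h>-22)&(h<-6); 
hb=np.histogram(h[k],bins=np.arange(-22,-5)); print('body top rel',list(zip(hb[1],hb[0])))
k=(abs(l[...,0])<5)&(abs(abs(l[...,1])-19)<3)&(h>20)&(h<36); hb=np.histogram(h[k],bins=np.arange(20,37)); print('guard rel',list(zip(hb[1],hb[0])))
k=(abs(l[...,0])<5)&(abs(l[...,1])<4)&(h>84)&(h<104); print('tail top rel',np.percentile(h[k],[5,50,90]) if k.any() else '')
print(t,s['wrist_force'])
E
python3 chk.py
```

```text
cheek z 0.06992476676063428 n 2052
bed z 0.024070857767444817
body top rel [(np.int64(-22), np.int64(7)), (np.int64(-21), np.int64(5)), (np.int64(-20), np.int64(7)), (np.int64(-19), np.int64(9)), (np.int64(-18), np.int64(10)), (np.int64(-17), np.int64(8)), (np.int64(-16), np.int64(0)), (np.int64(-15), np.int64(0)), (np.int64(-14), np.int64(11)), (np.int64(-13), np.int64(87)), (np.int64(-12), np.int64(88)), (np.int64(-11), np.int64(13)), (np.int64(-10), np.int64(10)), (np.int64(-9), np.int64(2)), (np.int64(-8), np.int64(8)), (np.int64(-7), np.int64(9))]
guard rel [(np.int64(20), np.int64(0)), (np.int64(21), np.int64(0)), (np.int64(22), np.int64(0)), (np.int64(23), np.int64(0)), (np.int64(24), np.int64(0)), (np.int64(25), np.int64(0)), (np.int64(26), np.int64(0)), (np.int64(27), np.int64(0)), (np.int64(28), np.int64(0)), (np.int64(29), np.int64(0)), (np.int64(30), np.int64(0)), (np.int64(31), np.int64(2)), (np.int64(32), np.int64(0)), (np.int64(33), np.int64(0)), (np.int64(34), np.int64(0)), (np.int64(35), np.int64(0))]
tail top rel [84.798  91.7701 96.588 ]
[ 0.6386 -0.006   0.0604] [0.5434 0.4785 8.8968]
```

Call:
{"op": "step_arm", "data": {
  "commands": [
    {"fingers":0.43,"dx":0,"dy":0,"dz":0.001,"roll":0},
    {"fingers":0.43,"dx":0,"dy":0,"dz":0.0015,"roll":0}
  ]
}}

```text
time: 36.48
tool_pos: [0.6388, -0.006, 0.059]
tcp_rot: [-0.772, 3.042, -0.001]
wrist_force: [-0.1, -0.0, 9.4]
width: 0.283
grip_force: 6.2
```

Call:
{"op": "step_arm", "data": {
  "commands": [
    {"fingers":0.43,"dx":0,"dy":0,"dz":0.0007,"roll":0},
    {"fingers":0.43,"dx":0,"dy":0,"dz":0.001,"roll":0}
  ]
}}

```text
time: 36.72
tool_pos: [0.6389, -0.006, 0.0583]
tcp_rot: [-0.772, 3.042, -0.001]
wrist_force: [-1.0, -0.2, 9.4]
width: 0.285
grip_force: 6.4
```

Call:
{"op": "step_arm", "data": {
  "commands": [
    {"fingers":0.43,"dx":0,"dy":0,"dz":0.001,"roll":0},
    {"fingers":0.43,"dx":0,"dy":0,"dz":0.0015,"roll":0}
  ]
}}

```text
time: 36.98
tool_pos: [0.6391, -0.006, 0.0571]
tcp_rot: [-0.772, 3.042, -0.001]
wrist_force: [-1.8, 0.7, 11.5]
width: 0.287
grip_force: 7.3
```

```bash
python3 chk.py | cut -c1-900 | grep -v guard
```

```text
cheek z 0.06877196467686206 n 2021
bed z 0.02282615927676962
body top rel [(np.int64(-22), np.int64(10)), (np.int64(-21), np.int64(4)), (np.int64(-20), np.int64(7)), (np.int64(-19), np.int64(8)), (np.int64(-18), np.int64(8)), (np.int64(-17), np.int64(15)), (np.int64(-16), np.int64(3)), (np.int64(-15), np.int64(0)), (np.int64(-14), np.int64(1)), (np.int64(-13), np.int64(29)), (np.int64(-12), np.int64(111)), (np.int64(-11), np.int64(54)), (np.int64(-10), np.int64(10)), (np.int64(-9), np.int64(5)), (np.int64(-8), np.int64(9)), (np.int64(-7), np.int64(5))]
tail top rel [84.8603 91.6063 96.7449]
[ 0.6391 -0.006   0.0571] [-1.7778  0.6508 11.534 ]
```

Call:
{"op": "step_arm", "data": {
  "commands": [
    {"fingers":0.43,"dx":0,"dy":0,"dz":0.001,"roll":0},
    {"fingers":0.43,"dx":0,"dy":0,"dz":0.001,"roll":0}
  ]
}}

```text
time: 37.28
tool_pos: [0.6393, -0.006, 0.0565]
tcp_rot: [-0.772, 3.042, -0.001]
wrist_force: [-1.4, 0.5, 13.0]
width: 0.287
grip_force: 8.1
```

Call:
{"op": "step_arm", "data": {
  "commands": [
    {"fingers":0.43,"dx":0,"dy":0,"dz":-0.002,"roll":0},
    {"fingers":0.5,"dx":0,"dy":0,"dz":-0.0035,"roll":0},
    {"fingers":0.57,"dx":0,"dy":0,"dz":-0.004,"roll":0},
    {"fingers":0.62,"dx":0,"dy":0,"dz":-0.004,"roll":0},
    {"fingers":0.62,"dx":0,"dy":0,"dz":-0.004,"roll":0}
  ]
}}

```text
time: 37.9
tool_pos: [0.6388, -0.006, 0.0595]
tcp_rot: [-0.772, 3.042, -0.001]
wrist_force: [-0.5, 0.2, 7.9]
width: 0.197
grip_force: 18.2
```

Call:
{"op": "step_arm", "data": {
  "commands": [
    {"fingers":0.62,"dx":0,"dy":0,"dz":-0.005,"roll":0},
    {"fingers":0.62,"dx":0,"dy":0,"dz":-0.015,"roll":0},
    {"fingers":0.62,"dx":0,"dy":0,"dz":-0.035,"roll":0},
    {"fingers":0.58,"dx":0,"dy":0,"dz":-0.065,"roll":0},
    {"fingers":0.5,"dx":0.02,"dy":0,"dz":-0.09,"roll":0},
    {"fingers":0.43,"dx":0.0,"dy":0,"dz":-0.1,"roll":0}
  ]
}}

```text
time: 38.65
tool_pos: [0.6369, -0.0071, 0.1611]
tcp_rot: [-0.77, 3.044, -0.002]
wrist_force: [0.9, 1.0, -0.2]
width: 0.285
grip_force: 8.5
```

```bash
python3 - <<'E'
from tw import *
P=cloud('wrist')
th=np.radians(28.4); c,sn=np.cos(th),np.sin(th)
q=P[np.isfinite(P[...,0])]; lb=(q[:,:2]-[.6377,-.0049])@np.array([[c,-sn],[sn,c]])*1000; z=q[:,2]*1000-26.8
print('map bracket z, rows y, cols x')
for y in range(-22,23,3):
    r=''
    for x in range(-30,31,3):
        k=(abs(lb[:,0]-x)<1.7)&(abs(lb[:,1]-y)<1.7)&(z<60); r+=' %4.0f'%np.median(z[k]) if k.any() else '   ..'
    print('%4d'%y,r)
k=(abs(lb[:,0])<9)&(abs(lb[:,1])<9)&(abs(z-19)<3.5); print('nut top z',np.median(z[k]),k.sum(),cv2.minAreaRect(lb[k].astype(np.float32)))
A=np.c_[lb[k],np.ones(k.sum())]; print('plane',np.linalg.lstsq(A,z[k],rcond=None)[0])
go(.4486,.2508,.15,88.1)
E
python3 up.py | awk '$1<40'
```

```text
map bracket z, rows y, cols x
 -22    36   37   28   29   40   41   42   43   43   34   35   35   26   38   41   45   45   45   45   42   31
 -19    10   10   10   26   26   26   26   25   26   10   10   10   16   25   26   26   26   26   ..   10   10
 -16    10   10   11   25   26   26   26   25   26   10   10   10   16   26   26   26   26   26   ..   10   10
 -13    10   10   10   25   26   26   26   26   25   10   10   10   16   26   26   26   26   26   ..   10   10
 -10    10   10   10   25   26   26   26   25   25   10   10   10   18   24   26   26   26   26   ..   ..   ..
  -7    10   10   10   25   26   26   26   24   19   19   19   20   19   24   26   26   26   26   ..   ..   ..
  -4    10   10   10   11   11   11   21   21   19   18   11   17   19   23   25   10   10   10   10   10   ..
  -1    10   10   10   10   10   10   21   24   18   11   11   12   19   23   25    9   10   10   10   10   ..
   2    10   10   10   10   10   10   21   24   20   11   11   12   19   23   25   10   10   10   10   10   ..
   5    10   10   10   17   18   18   23   21   19   19   19   19   19 
[... 894 characters left out ...]
8 0.0701 0.6583] 8.860742419492453
dx dy dz mm [ 46.9915 316.8438  11.1504] roll 30.349093496803164
-22 12 x [4.1 4.1 4.6 5.  5.4] y [-6.1  0.3  6.7]
-16 66 x [-3.8  4.6  5.5  5.9  6. ] y [-6.5  0.6  7.1]
-10 356 x [-5.3 -3.   2.1  5.3  6. ] y [-6.5 -0.5  7.1]
-4 74 x [-2.3 -1.2  0.3  3.9  4.4] y [-5.2 -1.8  5.8]
2 49 x [-2.4 -1.1  3.3  4.1  4.5] y [-3.5  2.5  4.6]
8 61 x [-2.7 -0.4  3.1  3.8  4.5] y [-1.4  1.   3. ]
14 91 x [-2.8 -1.4 -0.1  3.5  4.1] y [-2.7  0.5  3.8]
20 104 x [-2.4 -1.8  1.5  3.7  4. ] y [-4.8 -0.6  5.5]
26 120 x [-2.9 -2.   0.7  3.3  6. ] y [-8.  -1.7  7.2]
32 425 x [-7.1 -1.1  5.4  6.7  7.5] y [-21.8   5.7  22.8]
38 379 x [-3.  -1.1  6.4 11.8 12.4] y [-24.    6.4  24.6]
```

Call:
{"op": "step_arm", "data": {
  "commands": [
    {"fingers":0.43,"dx":0.005,"dy":0.02,"dz":0.003,"roll":4},
    {"fingers":0.43,"dx":0.012,"dy":0.07,"dz":0.008,"roll":10},
    {"fingers":0.43,"dx":0.02,"dy":0.125,"dz":0.012,"roll":17},
    {"fingers":0.43,"dx":0.028,"dy":0.18,"dz":0.012,"roll":24},
    {"fingers":0.43,"dx":0.036,"dy":0.235,"dz":0.012,"roll":30.3},
    {"fingers":0.43,"dx":0.043,"dy":0.285,"dz":0.012,"roll":30.3},
    {"fingers":0.43,"dx":0.046,"dy":0.308,"dz":0.012,"roll":30.3},
    {"fingers":0.43,"dx":0.047,"dy":0.315,"dz":0.012,"roll":30.3}
  ]
}}

```text
time: 39.75
tool_pos: [0.4443, 0.2489, 0.1455]
tcp_rot: [-0.046, -3.14, 0.001]
wrist_force: [0.8, 0.6, -0.7]
width: 0.288
grip_force: 8.9
```

Call:
{"op": "step_arm", "data": {
  "commands": [
    {"fingers":0.43,"dx":0,"dy":0,"dz":0,"roll":0},
    {"fingers":0.43,"dx":0,"dy":0,"dz":0,"roll":0},
    {"fingers":0.43,"dx":0,"dy":0,"dz":0,"roll":0}
  ]
}}

```text
time: 40.12
tool_pos: [0.4464, 0.2476, 0.1458]
tcp_rot: [-0.052, -3.141, 0.0]
wrist_force: [-0.0, 0.3, 0.2]
width: 0.287
grip_force: 8.9
```

```bash
python3 up.py | awk '$1<40'; python3 -c "
from h import *
P=cloud('wrist'); rect(P,(.4486,.2508),.07,.054,.07)
go(.4489,.2505,.04,88.1)"
```

```text
-22 12 x [4.3 4.4 5.  5.3 5.3] y [-6.5 -0.1  6.3]
-16 72 x [-4.7  2.   5.7  5.9  6.1] y [-6.9 -0.4  6.6]
-10 343 x [-5.1 -2.9  2.3  5.3  6. ] y [-6.9 -0.9  6.6]
-4 76 x [-2.  -0.9  0.6  4.1  4.5] y [-5.6 -2.2  5.3]
2 55 x [-1.8 -0.7  3.4  4.1  4.6] y [-4.   1.6  4.2]
8 61 x [-2.4 -0.3  3.1  4.1  4.3] y [-1.3  0.6  2.6]
14 89 x [-3.1 -1.3  0.   3.7  4.1] y [-3.6  0.1  3.4]
20 108 x [-2.8 -1.5  1.5  3.8  4.1] y [-5.3 -1.3  5. ]
26 116 x [-2.5 -1.5  0.3  3.4  4. ] y [-6.4  0.1  6.7]
32 420 x [-7.4 -1.   5.5  6.9  7.4] y [-22.3   5.2  22.6]
38 366 x [-2.7 -1.1  6.5 11.9 12.3] y [-24.   -0.1  23.6]
n 8002 z 0.06187788654942175 ((448.0450439453125, 251.0657196044922), (72.39366149902344, 70.65249633789062), 87.99567413330078)
pos [0.4463 0.2477 0.1458] yaw_y 88.11 tilt -0.9999999735482772 q6 -1.0798114292338303 t 40.175 w 0.2880503219463304 F [-0.0514  0.8102 -0.3992] 8.860042228043312
dx dy dz mm [ -2.4781   2.8937 105.8108] roll 0.01176383305059403
```

Call:
{"op": "step_arm", "data": {
  "commands": [
    {"fingers":0.43,"dx":-0.0025,"dy":0.0033,"dz":0.01,"roll":0},
    {"fingers":0.43,"dx":-0.0025,"dy":0.0033,"dz":0.03,"roll":0},
    {"fingers":0.43,"dx":-0.0025,"dy":0.0033,"dz":0.05,"roll":0},
    {"fingers":0.43,"dx":-0.0025,"dy":0.0033,"dz":0.07,"roll":0},
    {"fingers":0.43,"dx":-0.0025,"dy":0.0033,"dz":0.09,"roll":0},
    {"fingers":0.43,"dx":-0.0025,"dy":0.0033,"dz":0.104,"roll":0},
    {"fingers":0.43,"dx":-0.0025,"dy":0.0033,"dz":0.109,"roll":0},
    {"fingers":0.43,"dx":-0.0025,"dy":0.0033,"dz":0.111,"roll":0}
  ]
}}

```text
time: 41.18
tool_pos: [0.4487, 0.2517, 0.0348]
tcp_rot: [0.05, 3.141, 0.0]
wrist_force: [-0.3, -0.2, -0.7]
width: 0.286
grip_force: 8.9
```

Call:
{"op": "step_arm", "data": {
  "commands": [
    {"fingers":0.43,"dx":0,"dy":0,"dz":0.001,"roll":0},
    {"fingers":0.43,"dx":0,"dy":0,"dz":0.002,"roll":0}
  ]
}}

```text
time: 41.42
tool_pos: [0.449, 0.2519, 0.0335]
tcp_rot: [0.05, 3.14, 0.001]
wrist_force: [0.3, -0.3, -1.5]
width: 0.283
grip_force: 8.9
```

Inserted fully; I'll touch down, release and withdraw straight up.

Call:
{"op": "step_arm", "data": {
  "commands": [
    {"fingers":0.43,"dx":0,"dy":0,"dz":0.001,"roll":0},
    {"fingers":0.36,"dx":0,"dy":0,"dz":0.001,"roll":0},
    {"fingers":0.25,"dx":0,"dy":0,"dz":0.0005,"roll":0},
    {"fingers":0.1,"dx":0,"dy":0,"dz":0,"roll":0},
    {"fingers":-0.1,"dx":0,"dy":0,"dz":0,"roll":0},
    {"fingers":-0.1,"dx":0,"dy":0,"dz":-0.01,"roll":0},
    {"fingers":-0.1,"dx":0,"dy":0,"dz":-0.05,"roll":0},
    {"fingers":-0.1,"dx":0,"dy":0,"dz":-0.1,"roll":0}
  ]
}}

```text
time: 42.42
tool_pos: [0.4473, 0.251, 0.1332]
tcp_rot: [-0.05, -3.139, 0.002]
wrist_force: [1.7, 0.7, -0.3]
width: 0.551
grip_force: 0.0
```

Call:
{"op": "step_arm", "data": {
  "commands": [
    {"fingers":-0.1,"dx":0,"dy":0,"dz":-0.05,"roll":0},
    {"fingers":-0.1,"dx":0,"dy":0,"dz":-0.05,"roll":0},
    {"fingers":-0.1,"dx":0,"dy":0,"dz":-0.05,"roll":0},
    {"fingers":-0.1,"dx":0,"dy":0,"dz":-0.05,"roll":0}
  ]
}}

```text
time: 42.92
tool_pos: [0.4472, 0.251, 0.1812]
tcp_rot: [-0.05, -3.138, 0.002]
wrist_force: [-0.1, 0.9, 0.7]
width: 0.551
grip_force: 0.0
```

```bash
python3 - <<'E'
from tw import *
P=cloud('wrist'); rect(P,(.4486,.2508),.07,.054,.064); rect(P,(.4486,.2508),.03,.099,.112); rect(P,(.4486,.2508),.03,.12,.14)
z=P[...,2]; r=np.hypot(P[...,0]-.4486,P[...,1]-.2508); print('tail top',np.nanmax(z[(r<.02)&(z<.15)]))
shoot('top'); Q=cloud('top'); th=np.radians(28.4); c,sn=np.cos(th),np.sin(th); q=Q[np.isfinite(Q[...,0])]
lb=(q[:,:2]-[.6377,-.0049])@np.array([[c,-sn],[sn,c]])*1000; k=(np.abs(lb)<7).all(1); print('nut z top view',np.sort(q[k,2]*1000).round(1)[-30:])
print(read_state()['time'],read_state()['wrist_force'])
E
```

```text
n 5544 z 0.061839628154993026 ((448.270263671875, 250.81109619140625), (72.21196746826172, 70.4122543334961), 88.0474624633789)
n 247 z 0.10575542701168683 ((448.9457702636719, 251.77487182617188), (28.490381240844727, 14.076312065124512), 88.2333755493164)
n 290 z 0.1294078011934751 ((449.06048583984375, 251.7022705078125), (10.539521217346191, 13.274805068969727), 0.33431124687194824)
tail top 0.13143979195336078
nut z top view [44.2 44.4 44.4 44.5 44.9 45.  45.  45.1 45.3 45.5 45.7 45.7 45.8 45.8
 46.1 46.3 46.4 46.4 46.5 46.6 46.7 47.  47.3 47.7 47.7 47.7 48.  48.3
 48.8 50.4]
43.025 [-0.7612  0.0537  0.5401]
```

```bash
python3 -c "
from h import *
print(finish_job())"
```

```text
the job is handed in; nothing more can be done
None
```

The job is handed in at about 43 s: the nut measured level and about 5.2 mm up in the trap (limit 5.5), and the tweezers hang upright in the slot. I dropped the tweezers once, because the real fingertips sit about 32 mm above the reported TCP, and re-righted them against the tool block; no verdict came back.

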